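Renew the retained samples in the slide-cover case

TASK

Renew the retained samples: press the case's release tab down and, keeping it down, slide the cover fully open, then exchange every old jar in the case for the fresh jar of the same shape, standing the old one upright in the middle of the pad that its fresh twin came from; a fresh jar whose bay has no old jar simply goes into its bay, so that each bay ends with its own fresh jar standing upright in it. Finally slide the cover fully shut the same way, so that the tab springs up and latches, and leave the other things on the bench alone.

Things in the scene. Friction and masses are not known exactly. Their poses are not given: they have to be found in the camera images.
- case: grey plastic sample case fixed to the bench, 162 (x) x 236 (y) x 80 mm high, walls and floor 6 mm; origin under its centre, x away from the robot. Two 30 mm high dividers make three bays in a row along y, each 150 (x) by about 70 mm. 6 mm wide rails on the outside of both y walls (top 83.5 mm high) run on 158 mm beyond the far wall
- cover (a joint): flat black cover of the case, 162 x 248 x 6 mm, top 90.5 mm above the bench; slides on the rails along the case's +x: 0 = shut, 0.156 m = fully open. Needs about 2 N when free and stays where left. The tab latches it at both ends of its travel: it leaves either end only while the tab is pressed down. Between the ends the tab, let go, stays partly down
- tab (a joint): release tab on the cover: 0 = up (latched at an end), 0.006 m = fully pressed down; frees the cover from about 0.004 m on. Spring: about 1.2 N to start, 5 N fully down
- tab_top (a point): centre of the pressing face of the white release tab on the cover's front corner at the -y side: 56 mm along the slide x 44 mm, with an 8 mm high ridge across each end of the slide direction, 44 mm of flat face between them to press on and push against; the face is 100.5 mm above the bench when up. Moves with the cover; shut, it lies 48 mm to -x, 94 mm to -y of the case's origin; axes as the case's
- mat_c (a point): centre of the top of a cork mat on the bench, 110 x 110 x 2 mm, empty: room to set a jar down for a while
- bay_tall (a point): middle of the floor of the bay for the tall jar, at the +y end (y +74 mm) of the case; axes as the case's
- bay_squat (a point): middle of the floor of the bay for the squat jar, at the middle (y 0) of the case; axes as the case's
- bay_square (a point): middle of the floor of the bay for the square jar, at the -y end, the release tab's side (y -74 mm) of the case; axes as the case's
- pad_tall_c (a point): centre of the top of the fixed black rubber pad (92 x 92 x 2 mm, lying along world x and y) on which the fresh tall jar stands at the start
- pad_squat_c (a point): centre of the top of the fixed black rubber pad (92 x 92 x 2 mm, lying along world x and y) on which the fresh squat jar stands at the start
- pad_square_c (a point): centre of the top of the fixed black rubber pad (92 x 92 x 2 mm, lying along world x and y) on which the fresh square jar stands at the start
- fresh_tall_c (a point): centre (half-way up) of the fresh tall jar: slim round bottle, 35 mm diameter, 66 mm tall, amber glass, white label, black cap, 80-200 g, heavy thick base, z up; starts on its pad
- old_tall_c (a point): centre (half-way up) of the old tall jar, the same in shape and size as the fresh one; starts in its bay of the case, or is absent
- fresh_squat_c (a point): centre (half-way up) of the fresh squat jar: low round jar, 44 mm diameter, 52 mm tall, amber glass, white label, black cap, 80-200 g, heavy thick base, z up; starts on its pad
- old_squat_c (a point): centre (half-way up) of the old squat jar, the same in shape and size as the fresh one; starts in its bay of the case, or is absent
- fresh_square_c (a point): centre (half-way up) of the fresh square jar: square jar, 40 x 40 mm and 62 mm tall, sides along its x and y, round cap 37 mm across and 14 mm high on top, amber glass, white label, black cap, 80-200 g, heavy thick base, z up; starts on its pad
- old_square_c (a point): centre (half-way up) of the old square jar, the same in shape and size as the fresh one; starts in its bay of the case, or is absent
- roll: bystander, to be left alone: paper label roll lying flat, 100 mm diameter, 30 mm high, open middle; origin at the centre of its underside
- spray: bystander, to be left alone: tall closed bottle, 56 mm diameter, 150 mm high; origin at the centre of its underside
- carton: bystander, to be left alone: small cardboard box 70 x 60 x 60 mm; origin at the centre of its underside
- marker_tool: bystander, to be left alone: screwdriver lying down; origin at the centre of its underside
- bigjar: bystander, to be left alone: large jar, 70 mm diameter, 100 mm high; origin at the centre of its underside
- bigjar2: bystander, to be left alone: large jar, 70 mm diameter, 100 mm high; origin at the centre of its underside
- scanner: bystander, to be left alone: hand scanner lying down, about 45 x 165 x 35 mm; origin at the centre of its underside
Not all that is in view belongs to the job. Leave any red look-alike of the part that bears fresh_squat_c alone.

How it is judged:
On the way, in this order (a step that is already met when the one before it is completed fails the run):
1. the cover is slid fully open with its tab up, latched open (value of joint cover above 0.15 m and value of joint tab below 0.0025 m), for 0.2 s.
2. all fresh jars stand in their bays and all old ones on the pads of their fresh twins (x of fresh_tall_c in the frame of bay_tall between -0.055 and 0.055 m and y of fresh_tall_c in the frame of bay_tall between -0.032 and 0.032 m and z of fresh_tall_c in the frame of bay_tall between 0.027 and 0.041 m and angle between each of fresh_tall_c, old_tall_c, fresh_squat_c, old_squat_c, fresh_square_c, old_square_c's own z axis and vertical below 0.12 rad and horizontal distance between old_tall_c and pad_tall_c below 0.022 m and z of old_tall_c in the frame of pad_tall_c between 0.027 and 0.041 m and x of fresh_squat_c in the frame of bay_squat between -0.055 and 0.055 m and y of fresh_squat_c in the frame of bay_squat between -0.032 and 0.032 m and z of fresh_squat_c in the frame of bay_squat between 0.02 and 0.034 m and horizontal distance between old_squat_c and pad_squat_c below 0.022 m and z of old_squat_c in the frame of pad_squat_c between 0.02 and 0.034 m and x of fresh_square_c in the frame of bay_square between -0.055 and 0.055 m and y of fresh_square_c in the frame of bay_square between -0.032 and 0.032 m and z of fresh_square_c in the frame of bay_square between 0.025 and 0.039 m and horizontal distance between old_square_c and pad_square_c below 0.022 m and z of old_square_c in the frame of pad_square_c between 0.025 and 0.039 m), for 0.2 s.
At the end, for the whole second after the job is handed in: Each fresh jar stands upright (within 0.12 rad) on the floor of the bay of its shape; each old jar that was there stands upright on the pad of the fresh jar of its shape, within 22 mm of the pad's centre; the cover is shut (within 6 mm) and its tab has sprung up (within 2.5 mm), latched (all of step 2 and value of joint cover below 0.006 m and value of joint tab below 0.0025 m); the robot touches nothing.
It fails at once if a bystander is moved by more than 30 mm (distance of any of roll, spray, carton, marker_tool, bigjar, bigjar2, scanner from where it was at the start of the episode above 0.03 m).
Of old_tall, old_squat, old_square only 1 to 2 are there at a start; the rules pass over those that are not, and their reading is None.
At some moment in a run one of fresh_squat, fresh_square may be knocked a few centimetres aside while the robot is not near it.
It also fails if it takes over 210 s, if anything falls off the work surface, if the arm or the gripper's body presses on something with over 40 N, if the wrist force passes 120 N, or if a joint passes its speed limit or range.

ROBOT

A 6-joint arm with a two-finger parallel gripper is mounted at the origin on the work surface. World frame = base frame: x ahead of the robot, y to its left, z up, the work surface at z = 0. Lengths are in m, angles in rad, forces in N, time in s.
With the tool pointing down it reaches from about 0.3 to 0.875 m from the base axis. Payload 4.2 kg.
Tool frame: the origin (TCP) lies midway between the tips of the shut fingers; the grasp point (between the pads) lies 19 mm behind it; z points along the fingers, y is the line along which they close (so a half turn about z gives the same grasp; the last joint's range is limited). The gripper opens to 85 mm and grips with 20 to 120 N. Pads are 22 mm wide; open, the fingers measure 114 mm over their backs; the gripper's body (76 mm by 85 mm) begins 54 mm behind the grasp point. The pads swing forward as they close: fully open they stand 13 mm farther back than shut.
Start: joints at [-1.281, 0.32, 1.565, -0, 1.257, -0.02], TCP at [0.175, -0.548, 0.197] pointing down, gripper open.
Joint ranges: [-3.11, 3.11], [-0.84, 2.01], [0.21, 2.61], [-1.34, 4.49], [0.05, 2.63], [-2.56, 2.56]. Speed limits (rad/s): [2.57, 2.57, 3.14, 3.14, 3.14, 3.14].

INTERFACE

Orientations are given as a 3x3 rotation matrix whose columns are the frame's x, y, z axes.
In Python, from plant import bot gives the robot as it stands. The module is installed in compiled form; this text tells all that it offers.
- The arm moves only by the tool jog_arm, never from a script. Its argument "commands" is one flat list of numbers, 7 for each row, row after row: the shift along the tool's x, y, z in units of 40 mm (1.0 is 40 mm), then the turn, a rotation vector about the tool's x, y, z in units of 0.12 rad (1.0 is 0.12 rad), then the opening, from 0 (shut) to 1 (fully open). A call has 1 to 12 rows; each row shifts and turns the commanded pose from where the row before left it, along the tool's axes as they then stand; what a row does not reach is not made up. A row lasts 1/10 s, in which the tool goes at most 50 mm and 8.59 degrees, less where a joint would pass 70% of its speed; a pose out of reach is approached as far as the arm can. A call with a number of a shift or a turn outside -1 to 1 is refused whole. A call with a gripper value outside its range is refused whole. The fingers move at their own pace and stop on an object; "force" is the grip in N (left out, the last holds). Time passes only in rows, so rows that do not move let the fingers close. It gives the time, the measured TCP pose, the force, the opening and the grip force at its end, in the units of the state.
- bot.state(): the state, without advancing time (a new reading comes with each control period).
- bot.capture(name): name is "side" or "top"; returns the picture (420x560x3 uint8, blue, green, red); there is no depth.
- bot.camera_info(name): a dict with "intrinsics" (3x3 intrinsics, pixels), "k1" (the pictures are not rectified: a ray, as slopes to the right and down, at radius r is drawn at 1 + k1 r^2 times it, then the intrinsics apply), "view" (4x4, takes a point from world to camera coordinates). Camera axes: x right, y up, looking along -z (the intrinsics and any distortion apply to the point x, -y, -z); pixel columns grow to the right and rows downward; lengths in m; the calibration is good to about 2 mm. A picture is of the moment at which its call begins. camera_info takes no time and is no camera call.
- bot.finish_job(): hands the job in; it is judged then, once.
Trained networks look in the newest picture that a camera, given by its name, has taken for a name from the list of things; names that differ only in an ending like _2 or _b are one class to them, and where a whole thing is asked for, a point or a joint stands for the part that bears it (a point fixed in the world has none). Each returns a list of dicts, best first, with "p" (0 to 1); they miss things now and then, are a little off and sometimes report something else, mostly with a low value. They report only what shows in the picture. A call takes as long as a camera call. They do not tell look-alikes from the thing itself.
- bot.look_for(camera, thing): "centre" ([column, row] as shares, 0 to 1, of the picture: columns of its width, rows of its height, amid what is visible of it).
The state is a dict: "clock": time; "joint_positions": joint angles; "qd": joint speeds; "tau": joint torques, N m; "tool_pos": TCP position; "tool_rot": TCP orientation; "ft_force": force on the tool from outside, world axes, zero at the start; "moment": the same for the moment, N m; "opening": finger opening in m; "grip_force": force on a finger pad.
Only numpy, scipy, OpenCV 4.12 (cv2) and the standard library are available. Lean on these libraries where they do the work, as an engineer would, in place of code of your own. Each camera call takes 0.05 s, during which the arm holds its last target. There are 200 camera calls.

## Working session

There is one attempt and no reset: what is moved stays moved. The work goes in short steps, Python scripts to look and compute and a tool call to move; the robot and the scene stay as the last step left them, time stands still between calls to the robot, and variables do not carry over. Pictures are saved under pics/ and viewed, at most 14 in all, crops included, and the job is handed in when it is done.

Besides the shell and the picture viewer there is one more tool, called after "Call:" in YAML: its name, and indented under it one key for each argument. jog_arm: Moves the arm, as the interface text tells. Shifts and turns lie within -1 to 1; 1 stands for 40 mm of shift or 0.12 rad of turn. Its arguments: {"type":"object","properties":{"commands":{"type":"array"},"force":{"type":"number"}},"required":["commands"]}

```bash
mkdir -p pics; cat > h.py <<'E'
import numpy as np, cv2
from plant import bot
from scipy.spatial.transform import Rotation as R
def proj(cam,P):
    i=bot.camera_info(cam);V=np.array(i["view"]);K=np.array(i["intrinsics"])
    P=np.atleast_2d(P);c=P@V[:3,:3].T+V[:3,3]
    s=np.c_[c[:,0]/-c[:,2],-c[:,1]/-c[:,2]]
    s=s*(1+i["k1"]*(s**2).sum(1,keepdims=True))
    return s@K[:2,:2].T+K[:2,2]
def unproj(cam,px,z):
    i=bot.camera_info(cam);V=np.array(i["view"]);K=np.array(i["intrinsics"])
    d=np.linalg.solve(K[:2,:2],np.array(px,float)-K[:2,2]);s=d.copy()
    for _ in range(20): s=d/(1+i["k1"]*(s@s))
    r=V[:3,:3].T@np.array([s[0],-s[1],-1]);o=-V[:3,:3].T@V[:3,3]
    return o+r*(z-o[2])/r[2]
def find(cam,thing,z,n=3):
    out=[]
    for d in bot.look_for(cam,thing)[:n]:
        c=np.array(d["centre"])*[560,420]; out.append((round(d["p"],2),c.round().tolist(),unproj(cam,c,z)[:2].round(3).tolist()))
    return out
def save(cam,name,crop=None,k=1):
    im=bot.capture(cam)
    if crop: im=im[crop[1]:crop[3],crop[0]:crop[2]]
    cv2.imwrite("pics/"+name,cv2.resize(im,None,fx=k,fy=k,interpolation=cv2.INTER_CUBIC))
def to(p,yaw=None):
    """delta in tool units to world TCP p (tool down, y-axis yaw)"""
    s=bot.state();Rm=np.array(s["tool_rot"]);p0=np.array(s["tool_pos"])
    print("t",round(s["clock"],2),"tcp",p0.round(4),"F",np.round(s["ft_force"],1),"open",s["opening"],s["grip_force"])
    print("shift units",((Rm.T@(np.array(p)-p0))/.04).round(2),end=" ")
    if yaw is not None:
        c,n=np.cos(yaw),np.sin(yaw);T=np.array([[c,n,0],[n,-c,0],[0,0,-1.]])
        print("turn units",(R.from_matrix(Rm.T@T).as_rotvec()/.12).round(2))
E
python3 - <<'E'
from h import *
print(bot.state())
for c in("top","side"):
    save(c,c+"0.png"); i=bot.camera_info(c);V=np.array(i["view"]);print(c,-V[:3,:3].T@V[:3,3],i["k1"],V[:3].round(2).tolist())
for t,z in [("case",.08),("cover",.09),("tab_top",.1),("fresh_tall_c",.035),("fresh_squat_c",.028),("fresh_square_c",.033),("roll",.015),("spray",.075),("carton",.03),("marker_tool",.01),("bigjar",.05),("scanner",.02),("mat_c",.002),("pad_tall_c",.002),("pad_squat_c",.002),("pad_square_c",.002)]:
    print(t,find("top",t,z))
E
```

```text
{'clock': 0.0, 'joint_positions': array([-1.28100668e+00,  3.20284272e-01,  1.56568677e+00, -4.31674617e-06,
        1.25738530e+00, -1.99725636e-02]), 'qd': array([-0.000378  , -0.00127991, -0.00108634,  0.00128073,  0.00203996,
        0.00193498]), 'tau': array([-1.63671011e-04, -4.15519810e+01, -2.34159833e+01,  1.23608911e-04,
        8.25293799e-03,  6.49114341e-06]), 'tool_pos': array([ 0.17513892, -0.5471126 ,  0.19618369]), 'tool_rot': array([[ 9.52405684e-01,  3.04832996e-01, -5.07908149e-04],
       [ 3.04833417e-01, -9.52404187e-01,  1.68896886e-03],
       [ 3.11195890e-05, -1.76341092e-03, -9.99998445e-01]]), 'ft_force': array([-0.84132475,  0.85498277, -0.67287133]), 'moment': array([ 0.01227005, -0.03866929,  0.03535454]), 'grip_force': 0.0, 'opening': 0.08525020197905894}
top [3.62043971e-01 9.79295436e-04 1.33158791e+00] -0.01442015337176376 [[0.0, -1.0, 0.0, -0.0], [0.99, 0.0, 0.11, -0.51], [-0.11, 0.0, 0.99, -1.28]]
side [ 0.35396693 -1.02110521  1.02098624] -0.14934283009953608 [[0.99, -0.15, 0.02, -0.52], [0.09, 0.66, 0.75, -0.13], [-0.12, -0.74, 0.66, -1.39]]
c
[... 424 characters left out ...]
)]
roll [(0.94, [379.0, 152.0], [0.693, -0.27])]
spray [(0.77, [436.0, 160.0], [0.656, -0.403])]
carton [(0.92, [125.0, 260.0], [0.4, 0.401]), (0.5, [113.0, 168.0], [0.646, 0.443])]
marker_tool [(0.65, [369.0, 282.0], [0.345, -0.234])]
bigjar [(0.72, [112.0, 167.0], [0.642, 0.44]), (0.56, [93.0, 205.0], [0.543, 0.485]), (0.37, [210.0, 226.0], [0.488, 0.18])]
scanner [(0.83, [465.0, 241.0], [0.451, -0.489])]
mat_c [(0.95, [309.0, 161.0], [0.67, -0.079]), (0.69, [206.0, 226.0], [0.493, 0.197]), (0.69, [310.0, 215.0], [0.523, -0.081])]
pad_tall_c [(0.79, [355.0, 240.0], [0.456, -0.201])]
pad_squat_c [(0.67, [397.0, 239.0], [0.459, -0.314])]
pad_square_c [(0.84, [307.0, 214.0], [0.526, -0.073])]
```

```bash
python3 - <<'E'
import cv2
im=cv2.imread("pics/top0.png");cv2.imwrite("pics/top0z.png",cv2.resize(im[125:320,280:480],None,fx=3,fy=3,interpolation=cv2.INTER_CUBIC))
cv2.imwrite("pics/top0c.png",cv2.resize(im[140:320,130:330],None,fx=3.2,fy=3.2,interpolation=cv2.INTER_CUBIC))
E
```

```text
(no output)
```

View pics/top0.png

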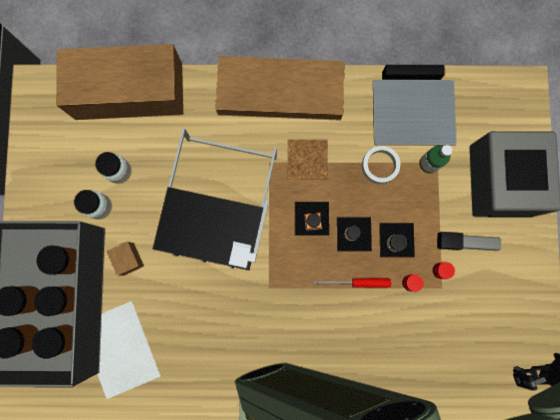

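View pics/side0.png

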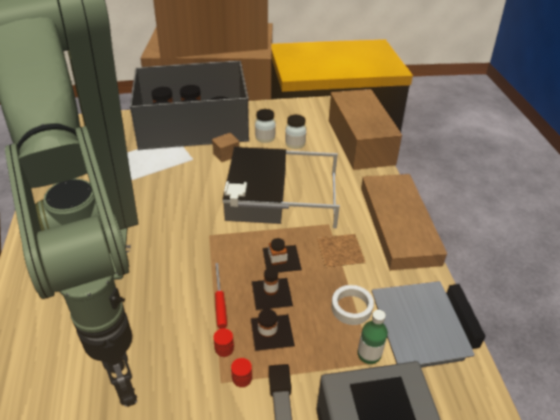

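View pics/top0z.png

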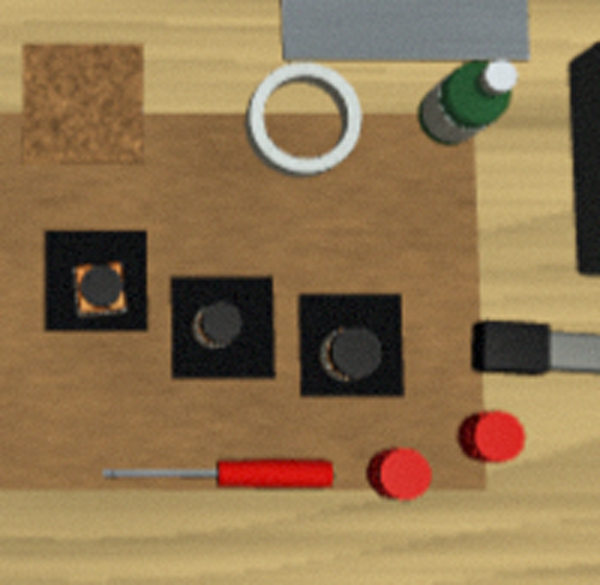

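View pics/top0c.png

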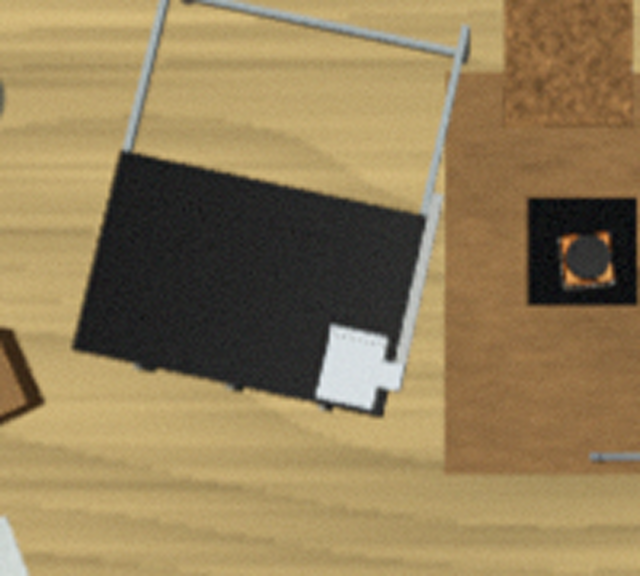

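Top view: cover at about (208,228), with the tab at (240,255). The pads with fresh jars are square (312,218), tall (354,234) and squat (397,240). The mat is at (308,160). The amber/black-capped jar at (397,242) on the pad is the fresh squat jar. The red cylinders at (414,283) and (444,270) are look-alikes, so I leave them alone.

```bash
cat >> h.py <<'E'
def rect(cam,corn,z):
    P=np.array([unproj(cam,c,z)[:2] for c in corn]);return P
E
python3 - <<'E'
from h import *
im=cv2.imread("pics/top0.png")
A=np.array([[122,151],[425,216],[383,414],[74,348]])/3.2+[130,140]
P=rect("top",A-.35,.0905);c=P.mean(0)
print("cover",P.round(4).tolist(),c, "len",np.linalg.norm(P[0]-P[3]),np.linalg.norm(P[1]-P[2]),np.linalg.norm(P[0]-P[1]))
# refine w/ model fit: threshold dark
g=im.max(2); m=np.zeros_like(g);m[180:280,145:270]=(g[180:280,145:270]<62)*255
m=cv2.morphologyEx(m,cv2.MORPH_OPEN,np.ones((3,3)))
cs=max(cv2.findContours(m,0,1)[0],key=cv2.contourArea)
print("minrect px",cv2.boxPoints(cv2.minAreaRect(cs)).tolist(),A.tolist())
for a,b in((0,3),(1,2)):
    d=P[a]-P[b];print("yaw x",np.arctan2(d[1],d[0]))
for a,b in((0,1),(3,2)):
    d=P[a]-P[b];print("yaw y",np.arctan2(-d[0],d[1]))
# tab
w=((im.min(2)>170)*255).astype(np.uint8);q=np.zeros_like(w);q[235:275,225:260]=w[235:275,225:260]
cs=max(cv2.findContours(q,0,1)[0],key=cv2.contourArea);print("tab",cv2.boxPoints(cv2.minAreaRect(cs)).tolist(),unproj("top",cv2.minAreaRect(cs)[0],.1))
# pads
for n,x0,y0,x1,y1 in(("square",288,195,335,242),("tall",332,210,376,257),("squat",376,217,418,262)):
    s=((g[y0:y1,x0:x1]<40)*255).astype(np.uint8)
    cs=max(cv2.findContours(s,0,1)[0],key=cv2.contourArea);b=cv2.boundingRect(cs)
    cx=(x0+b[0]+(b[2]-1)/2,y0+b[1]+(b[3]-1)/2);print(n,b,cx,unproj("top",cx,.002)[:2])
E
```

```text
cover [[0.5834, 0.2824], [0.5317, 0.043], [0.3771, 0.0749], [0.4279, 0.3158]] [0.48002691 0.17901416] len 0.15896754969557178 0.15791633455640702 0.2448682343843546
minrect px [[152.83035278320312, 249.48846435546875], [166.16787719726562, 186.9046630859375], [262.2624816894531, 207.38385009765625], [248.92495727539062, 269.9676513671875]] [[168.125, 187.1875], [262.8125, 207.5], [249.6875, 269.375], [153.125, 248.75]]
yaw x -0.21138381906156198
yaw x -0.20294999565803304
yaw y -0.21240307969747968
yaw y -0.20810500436143536
tab [[228.43527221679688, 263.5411682128906], [235.91763305664062, 229.87057495117188], [259.95294189453125, 235.21176147460938], [252.4705810546875, 268.8823547363281]] [0.42521784 0.08735167 0.1       ]
square (7, 7, 34, 33) (311.5, 218.0) [ 0.51453937 -0.0857425 ]
tall (5, 8, 34, 33) (353.5, 234.0) [ 0.47151822 -0.19786735]
squat (4, 6, 34, 34) (396.5, 239.5) [ 0.45681925 -0.3127198 ]
```

Call:
jog_arm:
  commands: [0.66, -0.84, 0, 0, 0, 0, 0, 0.66, -0.84, 0, 0, 0, 0, 0, 0.66, -0.84, 0, 0, 0, 0, 0, 0.66, -0.84, 0, 0, 0, 0, 0, 0.66, -0.84, 0, 0, 0, 0, 0, 0.66, -0.84, 0, 0, 0, 0, 0, 0.66, -0.84, 0, 0, 0, 0, 0, 0.66, -0.84, 0, 0, 0, 0, 0, 0.66, -0.84, 0, 0, 0, 0, 0, 0.66, -0.84, 0, 0, 0, 0, 0, 0.66, -0.84, 0, 0, 0, 0, 0, 0.66, -0.84, 0, 0, 0, 0, 0]

```text
clock: 2.1
tool_pos: [0.3545, -0.0654, 0.1974]
tool_rot: [[0.952, 0.305, 0.001], [0.305, -0.952, -0.0], [0.001, 0.001, -1.0]]
ft_force: [1.3, -1.0, -0.2]
opening: 0.0002
grip_force: 0.0
```

Call:
jog_arm:
  commands: [0, 0, 0, 0, 0, 0.9, 0, 0, 0, 0, 0, 0, 0.9, 0, 0, 0, 0, 0, 0, 0.9, 0, 0, 0, 0, 0, 0, 0.9, 0, 0, 0, 0, 0, 0, 0.7, 0]

```text
clock: 2.6
tool_pos: [0.3541, -0.067, 0.1971]
tool_rot: [[0.978, -0.208, 0.0], [-0.208, -0.978, -0.0], [0.0, 0.0, -1.0]]
ft_force: [-0.0, 0.8, -0.5]
opening: -0.0
grip_force: 0.0
```

```bash
python3 - <<'E'
from h import *
to([.4136,.097,.125],-.209)
E
```

```text
t 2.6 tcp [ 0.3541 -0.067   0.1971] F [-0.   0.8 -0.5] open -4.188740530170013e-05 0.0
shift units [ 0.6  -4.32  1.8 ] turn units [ 0.   -0.   -0.01]
```

Call:
jog_arm:
  commands: [0.12, -0.87, 0.36, 0, 0, 0, 0, 0.12, -0.87, 0.36, 0, 0, 0, 0, 0.12, -0.86, 0.36, 0, 0, 0, 0, 0.12, -0.86, 0.36, 0, 0, 0, 0, 0.12, -0.86, 0.36, 0, 0, 0, 0, 0, 0, 0.3, 0, 0, 0, 0, 0, 0, 0.2, 0, 0, 0, 0, 0, 0, 0.13, 0, 0, 0, 0, 0, 0, 0.11, 0, 0, 0, 0, 0, 0, 0, 0, 0, 0, 0]

```text
clock: 3.6
tool_pos: [0.4127, 0.0966, 0.0953]
tool_rot: [[0.979, -0.206, -0.0], [-0.206, -0.979, -0.0], [-0.0, 0.0, -1.0]]
ft_force: [0.1, 1.0, 0.4]
opening: -0.0001
grip_force: 0.0
```

```bash
python3 - <<'E'
from h import *
to([.4136,.097,.0945],-.209)
E
```

```text
t 3.6 tcp [0.4127 0.0966 0.0953] F [0.1 1.  0.4] open -9.642566818163662e-05 0.0
shift units [ 0.02 -0.02  0.02] turn units [0.   0.   0.01]
```

Call:
jog_arm:
  commands: [0, 0, 0.04, 0, 0, 0, 0, 0, 0, 0.02, 0, 0, 0, 0, 0, 0, 0, 0, 0, 0, 0]

```text
clock: 3.9
tool_pos: [0.4131, 0.097, 0.0932]
tool_rot: [[0.979, -0.205, 0.001], [-0.205, -0.979, 0.0], [0.001, -0.0, -1.0]]
ft_force: [-0.4, 0.3, -0.3]
opening: 0.0003
grip_force: 0.0
```

```bash
python3 - <<'E'
from h import *
to([.4136,.097,.0945],-.209)
save("side","tab.png",(190,140,320,240),5)
E
```

```text
t 3.9 tcp [0.4131 0.097  0.0932] F [-0.4  0.3 -0.3] open 0.00034098905498366024 0.0
shift units [ 0.01 -0.   -0.03] turn units [-0.   -0.    0.02]
```

View pics/tab.png

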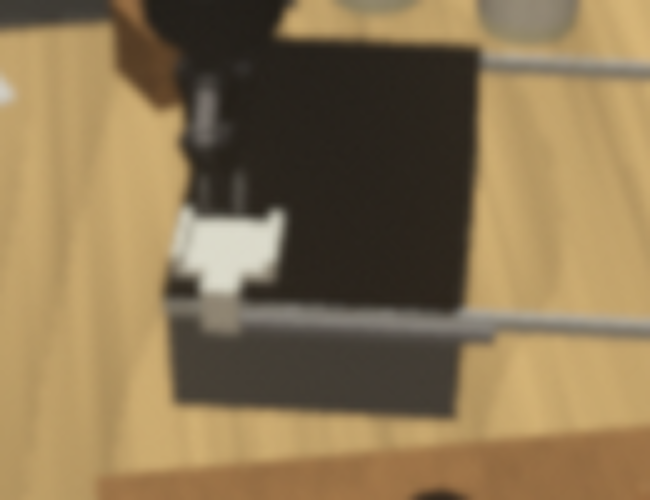

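```bash
python3 - <<'E'
from h import *
s=bot.state();p=proj("side",s["tool_pos"])[0];print("tcp px",p,"crop",(p-[190,140])*5)
c=np.array([[232,243]])/5+[190,140];print("tab face at",unproj("side",c[0],.1005))
for q in ([182,262],[188,210],[285,212],[272,277]): print(q,unproj("side",np.array(q)/5+[190,140],.1085 if q[1]<240 else .1))
for q in ([166,300],[480,45],[458,310]): print("cover corner",q,unproj("side",np.array(q)/5+[190,140],.09))
im=cv2.imread("pics/top0.png");g=im.min(2)
for cn in([330,325],[390,338],[372,410],[316,400]):
    print(unproj("top",np.array(cn)/3.2+[130,140]-.35,.1045))
E
```

```text
tcp px [234.11064558 191.68227888] crop [220.55322792 258.41139441]
tab face at [0.42003913 0.10070761 0.1005    ]
[182, 262] [0.39149033 0.08856128 0.1       ]
[188, 210] [0.3977891  0.12291478 0.1085    ]
[285, 212] [0.45100063 0.11413742 0.1085    ]
[272, 277] [0.43905397 0.06946735 0.1       ]
cover corner [166, 300] [0.38086096 0.06951245 0.09      ]
cover corner [480, 45] [0.5886004  0.28497214 0.09      ]
cover corner [458, 310] [0.53710625 0.04060766 0.09      ]
[0.44507529 0.11535259 0.1045    ]
[0.43509261 0.06907099 0.1045    ]
[0.37993929 0.08247577 0.1045    ]
[0.38753159 0.12544569 0.1045    ]
```

```bash
python3 - <<'E'
from h import *
s=bot.state()
print(unproj("side",np.array([218,207])/5+[190,140],.0932))
a=bot.capture("side");b=bot.capture("top")
p=proj("side",s["tool_pos"])[0];q=proj("top",s["tool_pos"])[0];print(p,q)
A=cv2.resize(a[150:220,195:265],None,fx=5.6,fy=5.6,interpolation=cv2.INTER_CUBIC)
B=cv2.resize(b[200:300,195:295],(392,392),interpolation=cv2.INTER_CUBIC)
A=cv2.convertScaleAbs(A,alpha=1.6,beta=20);B=cv2.convertScaleAbs(B,alpha=1.6,beta=20)
cv2.drawMarker(A,tuple(((p-[195,150])*5.6).astype(int).tolist()),(0,0,255),0,20);cv2.drawMarker(B,tuple(((q-[195,200])*3.92).astype(int).tolist()),(0,0,255),0,20)
cv2.imwrite("pics/ab.png",np.hstack([A,B]))
E
```

```text
[0.41554726 0.14259147 0.0932    ]
[234.11064558 191.68227888] [240.4235104  254.39945187]
```

View pics/ab.png

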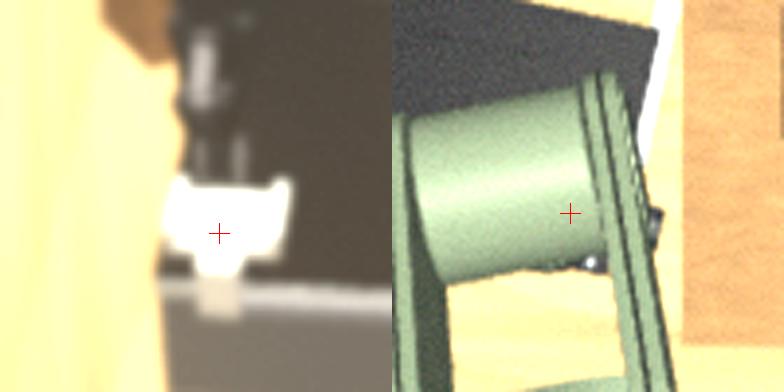

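Call:
jog_arm:
  commands: [0, 0, -0.75, 0, 0, 0, 0, 0, 0, 0, 0, 0, 0, 0]

```text
clock: 4.25
tool_pos: [0.4154, 0.0977, 0.1257]
tool_rot: [[0.979, -0.205, 0.006], [-0.205, -0.979, 0.001], [0.006, -0.003, -1.0]]
ft_force: [0.7, 0.3, 0.5]
opening: 0.0003
grip_force: 0.0
```

```bash
python3 - <<'E'
from h import *
s=bot.state();print(s["joint_positions"],np.arctan2(s["tool_pos"][1],s["tool_pos"][0]),s["tool_pos"])
a=bot.capture("side")
p=proj("side",s["tool_pos"])[0];print(p)
A=cv2.resize(a[100:220,180:300],None,fx=4,fy=4,interpolation=cv2.INTER_CUBIC)
A=cv2.convertScaleAbs(A,alpha=1.7,beta=25)
cv2.drawMarker(A,tuple(((p-[180,100])*4).astype(int).tolist()),(0,0,255),0,14)
z=cv2.imread("pics/side0.png");q=proj("side",[.17514,-.5471,.196])[0];print(q)
B=cv2.convertScaleAbs(cv2.resize(z[300:420,60:180],None,fx=4,fy=4),alpha=1.7,beta=25);cv2.drawMarker(B,tuple(((q-[60,300])*4).astype(int).tolist()),(0,0,255),0,14)
cv2.imwrite("pics/ab2.png",np.hstack([A,B])[:, :800])
E
```

```text
[ 2.04118587e-01  1.48523066e-01  1.99545454e+00 -1.13237500e-04
  9.91053099e-01  1.98105983e+00] 0.2309926760055752 [0.41539576 0.09769722 0.12567747]
[234.46309009 182.2860242 ]
[127.30855799 394.7862933 ]
```

View pics/ab2.png

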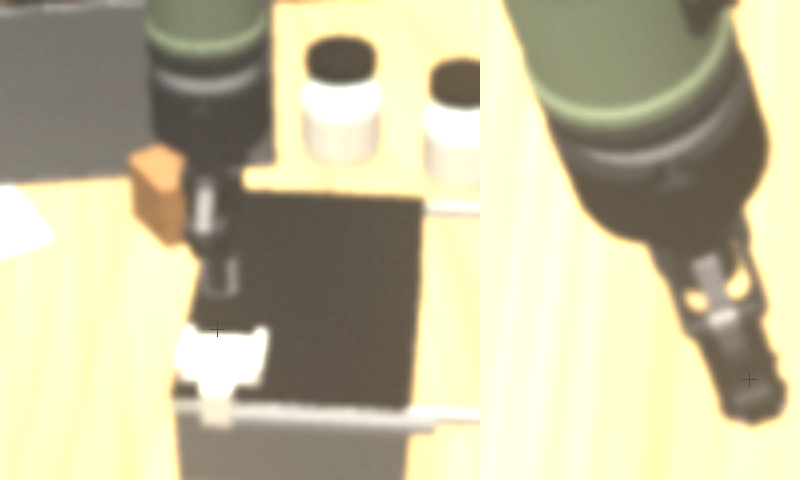

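```bash
python3 - <<'E'
from h import *
T=np.array([.17514,-.5471,.1962]);y=np.array([.305,-.952,0])
z=cv2.imread("pics/side0.png");w=cv2.imread("pics/top0.png")
pt={k:T+k*y*.05+[0,0,.013] for k in(-1,1)}
pt[0]=T
for k in pt: print(k,proj("side",pt[k])[0].round(1),proj("top",pt[k])[0].round(1))
s=bot.state();a=bot.capture("side")
o=[]
for im,cam,c,P in((z,"side",(90,340),pt),(w,"top",(480,340),pt),(a,"side",(200,130),{0:s["tool_pos"],1:np.array(s["tool_pos"])+[0,0,.03],2:np.array(s["tool_pos"])+[0,.035,0]})):
    C=cv2.convertScaleAbs(cv2.resize(im[c[1]:c[1]+80,c[0]:c[0]+80],(400,400) if im is not w else (400,400),interpolation=cv2.INTER_CUBIC),alpha=2.2,beta=10)
    for k,p in P.items():
        q=((proj(cam,p)[0]-c)*5).astype(int).tolist();cv2.drawMarker(C,tuple(q),[(0,0,255),(0,255,0),(255,0,0)][k],0,12)
    o.append(cv2.resize(C,(266,266)) if 0 else C[:, :260] if 0 else cv2.resize(C,(266,266)))
cv2.imwrite("pics/abc.png",np.hstack(o))
E
```

```text
-1 [118.4 367.9] [506.5 367.5]
1 [133.9 415.6] [548.6 353.2]
0 [127.3 394.7] [524.7 359.3]
```

View pics/abc.png

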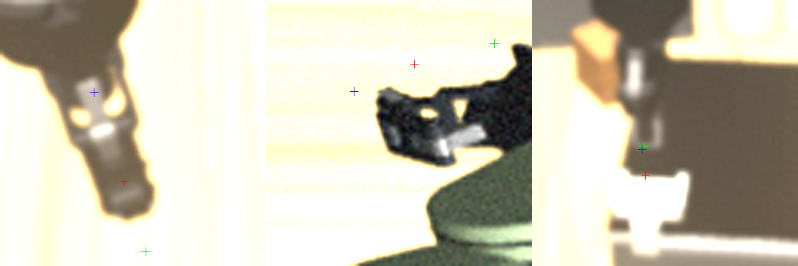

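Call:
jog_arm:
  commands: [0, 0, 0.5, 0, 0, 0, 0, 0, 0, 0.3, 0, 0, 0, 0, 0, 0, 0.1, 0, 0, 0, 0, 0, 0, 0, 0, 0, 0, 0]

```text
clock: 4.75
tool_pos: [0.4122, 0.097, 0.0861]
tool_rot: [[0.979, -0.205, -0.002], [-0.205, -0.979, -0.001], [-0.002, 0.001, -1.0]]
ft_force: [-0.2, 0.0, -0.6]
opening: -0.0001
grip_force: 0.0
```

Call:
jog_arm:
  commands: [0, 0, 0.05, 0, 0, 0, 0, 0, 0, 0.05, 0, 0, 0, 0, 0, 0, 0, 0, 0, 0, 0]

```text
clock: 5.05
tool_pos: [0.413, 0.0972, 0.0831]
tool_rot: [[0.979, -0.205, 0.0], [-0.205, -0.979, -0.0], [0.0, -0.0, -1.0]]
ft_force: [-0.7, -0.0, 0.3]
opening: 0.0003
grip_force: 0.0
```

Call:
jog_arm:
  commands: [0, 0, 0.05, 0, 0, 0, 0, 0, 0, 0.05, 0, 0, 0, 0, 0, 0, 0, 0, 0, 0, 0]

```text
clock: 5.35
tool_pos: [0.4128, 0.0971, 0.0788]
tool_rot: [[0.979, -0.205, -0.0], [-0.205, -0.979, -0.0], [-0.0, 0.0, -1.0]]
ft_force: [1.0, -0.1, -0.2]
opening: -0.0001
grip_force: 0.0
```

Call:
jog_arm:
  commands: [0, 0, 0.05, 0, 0, 0, 0, 0, 0, 0.05, 0, 0, 0, 0, 0, 0, 0, 0, 0, 0, 0]

```text
clock: 5.65
tool_pos: [0.4127, 0.0971, 0.0747]
tool_rot: [[0.979, -0.205, -0.001], [-0.205, -0.979, -0.0], [-0.001, 0.0, -1.0]]
ft_force: [-0.6, 0.6, 0.2]
opening: 0.0
grip_force: 0.0
```

Call:
jog_arm:
  commands: [0, 0, 0.05, 0, 0, 0, 0, 0, 0, 0.05, 0, 0, 0, 0, 0, 0, 0, 0, 0, 0, 0]

```text
clock: 5.95
tool_pos: [0.4127, 0.0971, 0.0707]
tool_rot: [[0.979, -0.205, -0.001], [-0.205, -0.979, -0.0], [-0.001, 0.0, -1.0]]
ft_force: [0.3, 0.1, -0.2]
opening: 0.0001
grip_force: 0.0
```

Call:
jog_arm:
  commands: [0, 0, 0.05, 0, 0, 0, 0, 0, 0, 0, 0, 0, 0, 0, 0, 0, 0, 0, 0, 0, 0]

```text
clock: 6.25
tool_pos: [0.4129, 0.0972, 0.0689]
tool_rot: [[0.979, -0.205, -0.0], [-0.205, -0.979, -0.0], [-0.0, 0.0, -1.0]]
ft_force: [-0.5, 0.4, -0.1]
opening: -0.0003
grip_force: 0.0
```

Call:
jog_arm:
  commands: [0, 0, 0.05, 0, 0, 0, 0, 0, 0, 0, 0, 0, 0, 0, 0, 0, 0, 0, 0, 0, 0]

```text
clock: 6.55
tool_pos: [0.4129, 0.0971, 0.0669]
tool_rot: [[0.979, -0.205, -0.0], [-0.205, -0.979, -0.0], [-0.0, 0.0, -1.0]]
ft_force: [0.0, -0.3, -0.1]
opening: -0.0
grip_force: 0.0
```

```bash
python3 - <<'E'
from h import *
to([.4136,.097,.0945],-.209)
a=bot.capture("side")
A=cv2.convertScaleAbs(cv2.resize(a[120:220,180:300],None,fx=5,fy=5,interpolation=cv2.INTER_CUBIC),alpha=1.5,beta=10)
cv2.imwrite("pics/tab3.png",A)
E
```

```text
t 6.55 tcp [0.4129 0.0971 0.0669] F [ 0.  -0.3 -0.1] open -7.334193323736303e-06 0.0
shift units [ 0.02  0.   -0.69] turn units [0.   0.   0.02]
```

View pics/tab3.png

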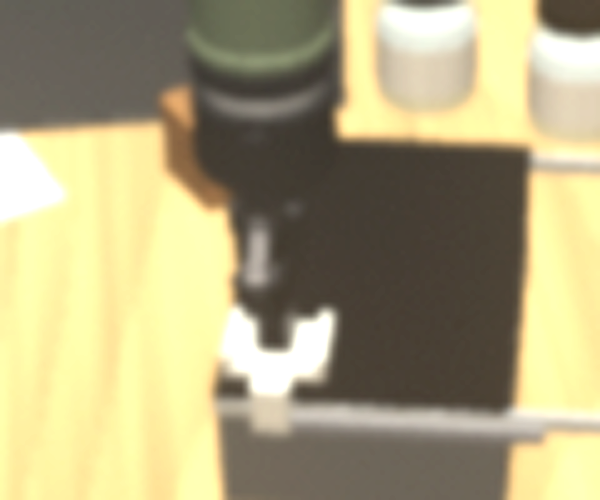

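Call:
jog_arm:
  commands: [0, 0, 0.04, 0, 0, 0, 0, 0, 0, 0, 0, 0, 0, 0, 0, 0, 0, 0, 0, 0, 0]

```text
clock: 6.9
tool_pos: [0.4132, 0.0972, 0.0655]
tool_rot: [[0.979, -0.205, 0.001], [-0.205, -0.979, 0.0], [0.0, -0.0, -1.0]]
ft_force: [-0.5, -0.9, 1.1]
opening: -0.0001
grip_force: 0.7
```

Call:
jog_arm:
  commands: [0, 0, 0.04, 0, 0, 0, 0, 0, 0, 0, 0, 0, 0, 0, 0, 0, 0, 0, 0, 0, 0]

```text
clock: 7.2
tool_pos: [0.4132, 0.0972, 0.0639]
tool_rot: [[0.979, -0.205, 0.0], [-0.205, -0.979, 0.0], [0.0, -0.0, -1.0]]
ft_force: [-0.7, 0.3, 2.2]
opening: -0.0
grip_force: 1.1
```

Call:
jog_arm:
  commands: [0, 0, 0.04, 0, 0, 0, 0, 0, 0, 0, 0, 0, 0, 0, 0, 0, 0, 0, 0, 0, 0]

```text
clock: 7.5
tool_pos: [0.4132, 0.0972, 0.0623]
tool_rot: [[0.979, -0.205, 0.0], [-0.205, -0.979, -0.0], [0.0, -0.0, -1.0]]
ft_force: [0.1, 0.2, 3.6]
opening: 0.0001
grip_force: 1.6
```

Call:
jog_arm:
  commands: [0, 0, 0.04, 0, 0, 0, 0, 0, 0, 0, 0, 0, 0, 0, 0, 0, 0, 0, 0, 0, 0]

```text
clock: 7.8
tool_pos: [0.4132, 0.0972, 0.0607]
tool_rot: [[0.979, -0.205, 0.0], [-0.205, -0.979, -0.0], [0.0, -0.0, -1.0]]
ft_force: [-0.2, -0.1, 4.2]
opening: 0.0002
grip_force: 2.1
```

Call:
jog_arm:
  commands: [0, 0, 0.04, 0, 0, 0, 0, 0, 0, 0, 0, 0, 0, 0, 0, 0, 0, 0, 0, 0, 0]

```text
clock: 8.1
tool_pos: [0.4137, 0.0971, 0.06]
tool_rot: [[0.979, -0.204, 0.002], [-0.204, -0.979, -0.0], [0.002, -0.0, -1.0]]
ft_force: [-0.9, -0.6, 12.8]
opening: -0.0
grip_force: 6.1
```

Call:
jog_arm:
  commands: [0.1, 0, -0.02, 0, 0, 0, 0, 0.1, 0, 0, 0, 0, 0, 0, 0.15, 0, 0, 0, 0, 0, 0, 0.25, 0, 0, 0, 0, 0, 0, 0.35, 0, 0, 0, 0, 0, 0, 0.35, 0, 0, 0, 0, 0, 0, 0.35, 0, 0, 0, 0, 0, 0, 0.35, 0, 0, 0, 0, 0, 0, 0.35, 0, 0, 0, 0, 0, 0, 0.35, 0, 0, 0, 0, 0, 0, 0.35, 0, 0, 0, 0, 0, 0, 0.35, 0, 0, 0, 0, 0, 0]

```text
clock: 9.3
tool_pos: [0.5456, 0.0686, 0.0601]
tool_rot: [[0.979, -0.204, -0.002], [-0.204, -0.979, -0.001], [-0.002, 0.001, -1.0]]
ft_force: [-2.4, -1.9, 8.1]
opening: -0.0001
grip_force: 4.2
```

```bash
python3 - <<'E'
from h import *
to([.4136+.153,.097-.0324,.06],-.209)
E
```

```text
t 9.3 tcp [0.5456 0.0686 0.0601] F [-2.4 -1.9  8.1] open -0.00014589856423907944 4.1775961390158045
shift units [ 0.53 -0.01  0.  ] turn units [0.01 0.01 0.03]
```

Call:
jog_arm:
  commands: [0.2, 0, 0, 0, 0, 0, 0, 0.2, 0, 0, 0, 0, 0, 0, 0.12, 0, 0, 0, 0, 0, 0, 0.08, 0, 0, 0, 0, 0, 0, 0, 0, 0, 0, 0, 0, 0]

```text
clock: 9.8
tool_pos: [0.566, 0.0643, 0.06]
tool_rot: [[0.979, -0.205, -0.008], [-0.205, -0.979, -0.0], [-0.008, 0.002, -1.0]]
ft_force: [-7.9, -0.0, 12.9]
opening: -0.0001
grip_force: 6.2
```

Call:
jog_arm:
  commands: [0.08, 0, 0, 0, 0, 0, 0, 0.08, 0, 0, 0, 0, 0, 0, 0, 0, 0, 0, 0, 0, 0]

```text
clock: 10.1
tool_pos: [0.5715, 0.0634, 0.06]
tool_rot: [[0.979, -0.205, -0.009], [-0.205, -0.979, 0.0], [-0.009, 0.002, -1.0]]
ft_force: [-10.1, 1.0, 13.3]
opening: 0.0
grip_force: 6.5
```

Call:
jog_arm:
  commands: [0.06, 0, 0, 0, 0, 0, 0, 0.06, 0, 0, 0, 0, 0, 0, 0, 0, 0, 0, 0, 0, 0]

```text
clock: 10.4
tool_pos: [0.5762, 0.0625, 0.06]
tool_rot: [[0.979, -0.205, -0.009], [-0.205, -0.979, 0.0], [-0.009, 0.001, -1.0]]
ft_force: [-9.6, 2.1, 12.8]
opening: -0.0003
grip_force: 6.3
```

Call:
jog_arm:
  commands: [0.06, 0, -0.02, 0, 0, 0, 0, 0.06, 0, 0, 0, 0, 0, 0, 0, 0, 0, 0, 0, 0, 0]

```text
clock: 10.7
tool_pos: [0.5769, 0.0623, 0.0599]
tool_rot: [[0.978, -0.206, -0.018], [-0.206, -0.979, 0.002], [-0.018, 0.002, -1.0]]
ft_force: [-16.7, 4.0, 15.3]
opening: -0.0002
grip_force: 11.6
```

```bash
python3 - <<'E'
from h import *
to([.5,.1,.15],-.209)
im=bot.capture("side")
cv2.imwrite("pics/open1.png",cv2.resize(im[100:260,180:380],None,fx=4,fy=3.75,interpolation=cv2.INTER_CUBIC))
print(find("side","tab_top",.1))
E
```

```text
t 10.7 tcp [0.5769 0.0623 0.0599] F [-16.7   4.   15.3] open -0.00015914540904373405 11.60722341388464
shift units [-2.11 -0.52 -2.22] turn units [0.02 0.15 0.02]
[(0.61, [290.0, 196.0], [0.561, 0.05])]
```

Call:
jog_arm:
  commands: [0, 0, -0.1, 0, 0, 0, 0, 0, 0, -0.4, 0, 0, 0, 0, 0, 0, -0.9, 0, 0, 0, 0, 0, 0, -0.7, 0, 0, 0, 1, -0.2, 0.5, 0, 0, 0, 0, 1, -0.4, 0.93, 0, 0, 0, 0, 1, -0.4, 0.93, 0, 0, 0, 0, 1, -0.4, 0.93, 0, 0, 0, 0, 1, -0.4, 0.93, 0, 0, 0, 0, 1, -0.4, 0.93, 0, 0, 0, 0, 1, -0.4, 0.93, 0, 0, 0, 0, 1, -0.4, 0.93, 0, 0, 0, 0, 1]

```text
clock: 12.0
tool_pos: [0.4085, -0.1895, 0.1438]
tool_rot: [[0.979, -0.204, -0.002], [-0.204, -0.979, 0.001], [-0.002, -0.0, -1.0]]
ft_force: [1.0, -0.7, 0.5]
opening: 0.0854
grip_force: 0.0
```

Call:
jog_arm:
  commands: [-0.4, 0.93, 0, 0, 0, 0, 1, -0.4, 0.93, 0, 0, 0, 0, 1, -0.4, 0.93, 0, 0, 0, 0, 1, -0.4, 0.93, 0, 0, 0, 0, 1, -0.4, 0.93, 0, 0, 0, 0, 1, -0.4, 0.93, 0, 0, 0, 0, 1, 0, 0, 0, 0, 0, 0, 1]

```text
clock: 12.7
tool_pos: [0.2681, -0.3903, 0.1438]
tool_rot: [[0.978, -0.21, -0.002], [-0.21, -0.978, -0.0], [-0.001, 0.001, -1.0]]
ft_force: [-0.5, 0.9, -0.1]
opening: 0.0853
grip_force: 0.0
```

```bash
python3 - <<'E'
from h import *
to([.25,-.4,.145],-.209)
im=bot.capture("top");cv2.imwrite("pics/t2.png",im)
cv2.imwrite("pics/t2z.png",cv2.convertScaleAbs(cv2.resize(im[115:290,140:420],(800,500),interpolation=cv2.INTER_CUBIC),alpha=1.3,beta=15))
for t,z in [("tab_top",.1),("fresh_tall_c",.035),("fresh_squat_c",.028),("fresh_square_c",.033)]: print(t,find("top",t,z,4))
E
```

```text
t 12.7 tcp [ 0.2681 -0.3903  0.1438] F [-0.5  0.9 -0.1] open 0.08527259604057981 0.0
shift units [-0.39  0.33 -0.03] turn units [ 0.    0.01 -0.02]
tab_top [(0.82, [252.0, 193.0], [0.566, 0.068]), (0.56, [212.0, 199.0], [0.552, 0.17])]
fresh_tall_c [(0.48, [352.0, 232.0], [0.474, -0.189]), (0.32, [463.0, 238.0], [0.459, -0.478]), (0.26, [115.0, 169.0], [0.641, 0.435])]
fresh_squat_c [(0.87, [445.0, 272.0], [0.369, -0.431]), (0.68, [411.0, 283.0], [0.343, -0.342]), (0.51, [395.0, 244.0], [0.443, -0.302])]
fresh_square_c [(0.63, [310.0, 222.0], [0.5, -0.079]), (0.46, [394.0, 245.0], [0.44, -0.298])]
```

View pics/t2z.png

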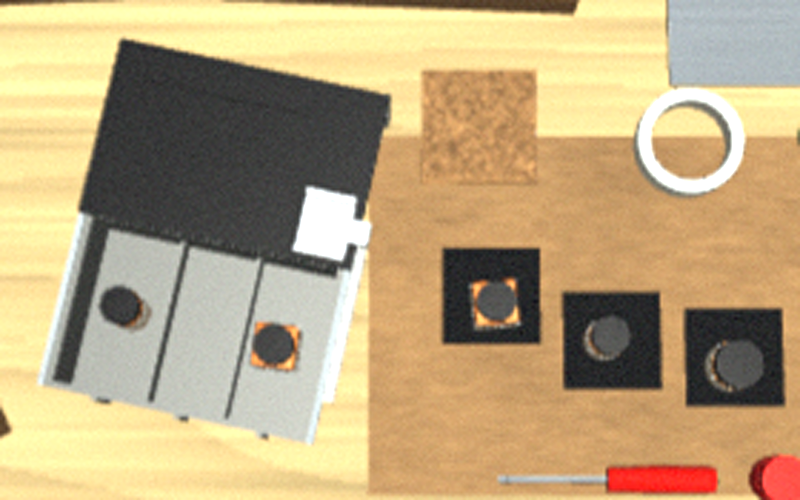

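Open top view: the cover is fully open. The old tall jar is at about (183,222) and the old square jar at about (236,236). The squat bay is empty. The fresh jars are still on their pads: square (314,220), tall (354,233), squat (399,242).

```bash
cat >> h.py <<'E'
C0=np.array([.480,.179]);CY=-.209
Rc=np.array([[np.cos(CY),-np.sin(CY)],[np.sin(CY),np.cos(CY)]])
def case(p): return Rc.T@(np.array(p)-C0)
def world(p): return C0+Rc@np.array(p)
E
python3 - <<'E'
from h import *
zo=lambda p:np.array(p)/2.857+[140,115]-.33
for n,p,z in(("old_tall",(123,306),.072),("old_square",(275,345),.068),("f_square",(497,301),.064),("f_tall",(612,337),.068),("f_squat",(740,364),.054)):
    w=unproj("top",zo(p),z)[:2];print(n,w.round(4),"case",case(w).round(4))
for n,p in(("tall",(0,.074)),("squat",(0,0)),("square",(0,-.074))): print("bay",n,world(p).round(4))
im=cv2.imread("pics/t2.png").astype(int)
o=((im[:,:,2]-im[:,:,0]>70)&(im[:,:,2]>110)).astype(np.uint8)
for n,x0,y0,x1,y1 in(("f",300,205,328,235),("o",222,222,250,250)):
    for th in(50,70,90):
        o=((im[:,:,2]-im[:,:,0]>th)&(im[:,:,2]>90)).astype(np.uint8)[y0:y1,x0:x1]
        pts=cv2.findNonZero(o);r=cv2.minAreaRect(pts);c=cv2.boxPoints(r)+[x0,y0]
        P=rect("top",c,.05);d=P[1]-P[0];e=P[2]-P[1]
        print(n,th,c.round(1).tolist(),"yaw",np.arctan2(d[1],d[0]).round(3),np.linalg.norm(d).round(3),np.linalg.norm(e).round(3),P.mean(0).round(4))
# case check: inner walls corners zoom (105,222 top?), light-gray rim corners
for p in((42,384),(312,441)): w=unproj("top",zo(p),.08)[:2];print("rim",w,case(w))
E
```

```text
old_tall [0.4966 0.2462] case [0.0023 0.0692]
old_square [0.4623 0.1109] case [-0.0032 -0.0703]
f_square [ 0.5022 -0.0871] case [ 0.0769 -0.2557]
f_tall [ 0.4696 -0.189 ] case [ 0.0662 -0.3622]
f_squat [ 0.4465 -0.3059] case [ 0.0678 -0.4813]
bay tall [0.4954 0.2514]
bay squat [0.48  0.179]
bay square [0.4646 0.1066]
f 50 [[304.6, 213.3], [319.9, 211.8], [321.5, 227.6], [306.2, 229.1]] yaw -1.47 0.04 0.041 [ 0.5027 -0.0866]
f 70 [[304.7, 213.3], [319.8, 211.8], [321.3, 227.2], [306.3, 228.7]] yaw -1.47 0.039 0.04 [ 0.5032 -0.0865]
f 90 [[305.1, 214.1], [319.1, 212.8], [320.4, 227.2], [306.4, 228.5]] yaw -1.479 0.036 0.038 [ 0.5021 -0.0858]
o 50 [[227.5, 242.6], [229.2, 227.5], [244.4, 229.2], [242.7, 244.3]] yaw -0.098 0.039 0.04 [0.4626 0.1124]
o 70 [[227.6, 242.0], [229.2, 227.5], [244.2, 229.1], [242.6, 243.6]] yaw -0.098 0.038 0.039 [0.4634 0.1126]
o 90 [[227.6, 241.8], [229.4, 227.4], [243.8, 229.2], [242.0, 243.6]] yaw -0.112 0.037 0.038 [0.4635 0.1129]
rim [0.42679716 0.31435517] [-0.08012882  0.12137107]
rim [0.37718694 0.0766446 ] [-0.07933885 -0.12145987]
```

Call:
jog_arm:
  commands: [0, 0, 0, 0, 0, -1, 1, 0, 0, 0, 0, 0, -1, 1, 0, 0, 0, 0, 0, -1, 1, 0, 0, 0, 0, 0, -1, 1, 0, 0, 0, 0, 0, -1, 1, 0, 0, 0, 0, 0, -1, 1, 0, 0, 0, 0, 0, -1, 1, 0, 0, 0, 0, 0, -1, 1, 0, 0, 0, 0, 0, -1, 1, 0, 0, 0, 0, 0, -1, 1, 0, 0, 0, 0, 0, -1, 1, 0, 0, 0, 0, 0, -1, 1]

```text
clock: 14.15
tool_pos: [0.2716, -0.3863, 0.1446]
tool_rot: [[0.324, 0.946, -0.0], [0.946, -0.324, 0.0], [0.0, -0.0, -1.0]]
ft_force: [-0.7, -0.1, 0.2]
opening: 0.0855
grip_force: 0.0
```

```bash
python3 - <<'E'
from h import *
to([.4465,-.306,.08],1.36)
E
```

```text
t 14.15 tcp [ 0.2716 -0.3863  0.1446] F [-0.7 -0.1  0.2] open 0.08552407479072403 0.0
shift units [3.32 3.49 1.62] turn units [-0.   -0.   -0.99]
```

Call:
jog_arm:
  commands: [0, 0, 0, 0, 0, -1, 1, 0.58, 0.77, 0.3, 0, 0, 0, 1, 0.58, 0.77, 0.3, 0, 0, 0, 1, 0.58, 0.77, 0.3, 0, 0, 0, 1, 0.57, 0.77, 0.3, 0, 0, 0, 1, 0.57, 0.77, 0.3, 0, 0, 0, 1, 0, 0, 0, 0, 0, 0, 1]

```text
clock: 14.85
tool_pos: [0.4493, -0.3046, 0.083]
tool_rot: [[0.209, 0.978, -0.0], [0.978, -0.209, 0.002], [0.002, -0.001, -1.0]]
ft_force: [-0.9, 1.0, -0.4]
opening: 0.0851
grip_force: 0.0
```

```bash
python3 - <<'E'
from h import *
to([.4465,-.306,-.0165],1.36)
E
```

```text
t 14.85 tcp [ 0.4493 -0.3046  0.083 ] F [-0.9  1.  -0.4] open 0.08509990899384873 0.0
shift units [-0.05 -0.06  2.49] turn units [-0.01 -0.01  0.  ]
```

Call:
jog_arm:
  commands: [-0.05, -0.06, 0.8, 0, 0, 0, 1, 0, 0, 0.8, 0, 0, 0, 1, 0, 0, 0.5, 0, 0, 0, 1, 0, 0, 0.37, 0, 0, 0, 1, 0, 0, 0, 0, 0, 0, 1]

```text
clock: 15.35
tool_pos: [0.4415, -0.3079, -0.0158]
tool_rot: [[0.214, 0.977, -0.004], [0.977, -0.214, 0.003], [0.002, -0.005, -1.0]]
ft_force: [-0.7, -0.6, 0.8]
opening: 0.0856
grip_force: 0.0
```

Call:
jog_arm:
  commands: [0, 0, 0, 0, 0, 0, 0, 0, 0, 0, 0, 0, 0, 0, 0, 0, 0, 0, 0, 0, 0, 0, 0, 0, 0, 0, 0, 0, 0, 0, 0, 0, 0, 0, 0]
  force: 35

```text
clock: 15.85
tool_pos: [0.4446, -0.3105, -0.0126]
tool_rot: [[0.215, 0.977, 0.003], [0.977, -0.215, -0.002], [-0.001, 0.004, -1.0]]
ft_force: [1.6, -0.1, 6.7]
opening: 0.043
grip_force: 35.5
```

Call:
jog_arm:
  commands: [0, 0, -0.2, 0, 0, 0, 0, 0, 0, -0.6, 0, 0, 0, 0, 0, 0, -0.9, 0, 0, 0, 0, 0, 0, -0.9, 0, 0, 0, 0, 0, 0, -0.5, 0, 0, 0, 0, 0, 0, 0, 0, 0, 0, 0, 0, 0, 0, 0, 0, 0, 0]

```text
clock: 16.55
tool_pos: [0.4424, -0.3093, 0.1094]
tool_rot: [[0.215, 0.977, -0.001], [0.977, -0.215, 0.0], [0.0, -0.001, -1.0]]
ft_force: [-0.9, 0.4, -1.8]
opening: 0.0428
grip_force: 36.0
```

```bash
python3 - <<'E'
from h import *
to([.48,.179,.11],1.36)
s=bot.state();print(proj("side",np.array(s["tool_pos"])+[0,0,.0345]))
p=proj("side",np.array(s["tool_pos"])+[0,0,.05])[0].astype(int)
im=bot.capture("side");c=im[p[1]-45:p[1]+45,p[0]-50:p[0]+50]
cv2.imwrite("pics/g1.png",cv2.convertScaleAbs(cv2.resize(c,None,fx=5,fy=5,interpolation=cv2.INTER_CUBIC),alpha=1.4,beta=15))
E
```

```text
t 16.55 tcp [ 0.4424 -0.3093  0.1094] F [-0.9  0.4 -1.8] open 0.042770295895200476 36.04773670434952
shift units [ 1.212e+01 -1.710e+00 -1.000e-02] turn units [-0.01 -0.   -0.05]
[[263.31341544 292.91901262]]
```

View pics/g1.png

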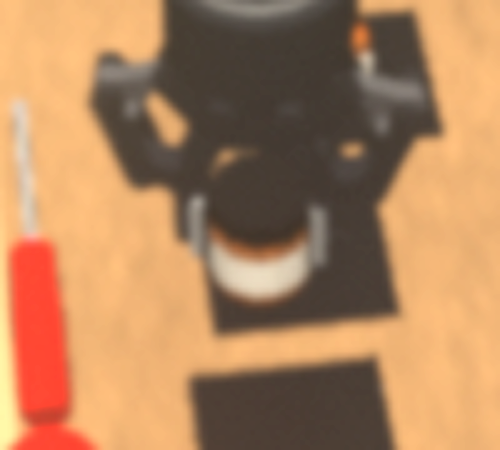

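Call:
jog_arm:
  commands: [0.5, -0.14, 0, 0, 0, 0, 0, 1, -0.14, 0, 0, 0, 0, 0, 1, -0.14, 0, 0, 0, 0, 0, 1, -0.14, 0, 0, 0, 0, 0, 1, -0.14, 0, 0, 0, 0, 0, 1, -0.14, 0, 0, 0, 0, 0, 1, -0.14, 0, 0, 0, 0, 0, 1, -0.14, 0, 0, 0, 0, 0, 1, -0.14, 0, 0, 0, 0, 0, 1, -0.14, 0, 0, 0, 0, 0, 1, -0.14, 0, 0, 0, 0, 0, 1, -0.14, 0, 0, 0, 0, 0]

```text
clock: 17.8
tool_pos: [0.475, 0.1552, 0.1078]
tool_rot: [[0.215, 0.977, -0.004], [0.977, -0.215, -0.001], [-0.002, -0.004, -1.0]]
ft_force: [1.1, 0.1, -1.4]
opening: 0.0431
grip_force: 36.0
```

Call:
jog_arm:
  commands: [0.5, 0, 0, 0, 0, 0, 0, 0, 0, 0, 0, 0, 0, 0, 0, 0, 0, 0, 0, 0, 0]

```text
clock: 18.1
tool_pos: [0.4795, 0.1731, 0.1081]
tool_rot: [[0.214, 0.977, -0.004], [0.977, -0.214, -0.002], [-0.003, -0.003, -1.0]]
ft_force: [0.3, 0.1, -2.2]
opening: 0.0429
grip_force: 36.1
```

```bash
python3 - <<'E'
from h import *
to([.48,.179,-.0086],1.36)
E
```

```text
t 18.1 tcp [0.4795 0.1731 0.1081] F [ 0.3  0.1 -2.2] open 0.042898684186031294 36.05082929134369
shift units [ 0.16 -0.01  2.92] turn units [-0.03  0.02 -0.04]
```

Call:
jog_arm:
  commands: [0.16, 0, 0.5, 0, 0, 0, 0, 0, 0, 0.8, 0, 0, 0, 0, 0, 0, 0.7, 0, 0, 0, 0, 0, 0, 0.5, 0, 0, 0, 0, 0, 0, 0.25, 0, 0, 0, 0, 0, 0, 0.1, 0, 0, 0, 0, 0, 0, 0, 0, 0, 0, 0, 0, 0, 0, 0, 0, 0, 0]

```text
clock: 18.9
tool_pos: [0.483, 0.1797, -0.0034]
tool_rot: [[0.216, 0.976, 0.002], [0.976, -0.216, 0.0], [0.001, 0.002, -1.0]]
ft_force: [-0.3, 0.4, -0.6]
opening: 0.0433
grip_force: 36.1
```

```bash
python3 - <<'E'
from h import *
to([.48,.179,-.0086],1.36)
E
```

```text
t 18.9 tcp [ 0.483   0.1797 -0.0034] F [-0.3  0.4 -0.6] open 0.04330952624056182 36.05811461806297
shift units [-0.03 -0.07  0.13] turn units [ 0.01 -0.01 -0.05]
```

Call:
jog_arm:
  commands: [0, 0, 0.06, 0, 0, 0, 0, 0, 0, 0.05, 0, 0, 0, 0, 0, 0, 0, 0, 0, 0, 0]

```text
clock: 19.2
tool_pos: [0.4822, 0.1798, -0.0085]
tool_rot: [[0.215, 0.977, 0.0], [0.977, -0.215, -0.0], [-0.0, 0.0, -1.0]]
ft_force: [0.5, 0.5, -0.4]
opening: 0.0432
grip_force: 36.1
```

Call:
jog_arm:
  commands: [0, 0, 0, 0, 0, 0, 0.7, 0, 0, 0, 0, 0, 0, 0.7, 0, 0, 0, 0, 0, 0, 0.7, 0, 0, -0.3, 0, 0, 0, 0.7, 0, 0, -0.7, 0, 0, 0, 0.7, 0, 0, -0.9, 0, 0, 0, 0.7, 0, 0, -0.9, 0, 0, 0, 0.7, 0, 0, 0, 0, 0, 0, 0.7]

```text
clock: 20.0
tool_pos: [0.4859, 0.1811, 0.1092]
tool_rot: [[0.215, 0.976, 0.011], [0.977, -0.215, 0.004], [0.006, 0.01, -1.0]]
ft_force: [-0.5, -0.2, -0.5]
opening: 0.0597
grip_force: 0.0
```

```bash
python3 - <<'E'
from h import *
to([.4966,.2462,-.004],1.36)
im=bot.capture("side");cv2.imwrite("pics/s3.png",im)
E
```

```text
t 20.0 tcp [0.4859 0.1811 0.1092] F [-0.5 -0.2 -0.5] open 0.0597355734913875 0.0
shift units [ 1.63 -0.12  2.84] turn units [ 0.08 -0.05 -0.05]
```

Call:
jog_arm:
  commands: [0.8, -0.06, 0, 0, 0, 0, 0.7, 0.83, -0.06, 0, 0, 0, 0, 0.7, 0, 0, 0, 0, 0, 0, 0.7, 0, 0, 0, 0, 0, 0, 0.7]

```text
clock: 20.45
tool_pos: [0.4907, 0.2444, 0.1025]
tool_rot: [[0.214, 0.977, -0.002], [0.977, -0.214, -0.001], [-0.002, -0.002, -1.0]]
ft_force: [-1.2, -1.2, -1.0]
opening: 0.0597
grip_force: 0.0
```

```bash
python3 - <<'E'
from h import *
to([.4966,.2462,-.010],1.36)
E
```

```text
t 20.45 tcp [0.4907 0.2444 0.1025] F [-1.2 -1.2 -1. ] open 0.05972448939390496 0.0
shift units [0.08 0.14 2.81] turn units [-0.01  0.02 -0.04]
```

Call:
jog_arm:
  commands: [0.08, 0.14, 0.5, 0, 0, 0, 0.7, 0, 0, 0.8, 0, 0, 0, 0.7, 0, 0, 0.7, 0, 0, 0, 0.7, 0, 0, 0.5, 0, 0, 0, 0.7, 0, 0, 0.3, 0, 0, 0, 0.7, 0, 0, 0, 0, 0, 0, 0.7, 0, 0, 0, 0, 0, 0, 0.7]

```text
clock: 21.15
tool_pos: [0.4981, 0.2461, -0.0081]
tool_rot: [[0.216, 0.976, 0.001], [0.976, -0.216, 0.0], [0.0, 0.001, -1.0]]
ft_force: [-0.6, -0.1, -0.4]
opening: 0.0598
grip_force: 0.0
```

Call:
jog_arm:
  commands: [0, 0, 0, 0, 0, 0, 0, 0, 0, 0, 0, 0, 0, 0, 0, 0, 0, 0, 0, 0, 0, 0, 0, 0, 0, 0, 0, 0, 0, 0, 0, 0, 0, 0, 0]

```text
clock: 21.65
tool_pos: [0.4985, 0.2467, -0.0074]
tool_rot: [[0.215, 0.977, 0.002], [0.977, -0.215, 0.001], [0.001, 0.002, -1.0]]
ft_force: [0.3, -0.9, 6.1]
opening: 0.034
grip_force: 35.0
```

Call:
jog_arm:
  commands: [0, 0, -0.2, 0, 0, 0, 0, 0, 0, -0.6, 0, 0, 0, 0, 0, 0, -0.9, 0, 0, 0, 0, 0, 0, -0.9, 0, 0, 0, 0, 0, 0, -0.6, 0, 0, 0, 0, 0, 0, 0, 0, 0, 0, 0, 0, 0, 0, 0, 0, 0, 0]

```text
clock: 22.35
tool_pos: [0.4973, 0.2463, 0.1193]
tool_rot: [[0.215, 0.977, -0.0], [0.977, -0.215, -0.0], [-0.0, -0.0, -1.0]]
ft_force: [-0.2, -0.9, -1.6]
opening: 0.0343
grip_force: 35.0
```

```bash
python3 - <<'E'
from h import *
to([.67,-.079,.11],1.36)
E
```

```text
t 22.35 tcp [0.4973 0.2463 0.1193] F [-0.2 -0.9 -1.6] open 0.034313824183895385 35.01144379377365
shift units [-7.01  5.97  0.23] turn units [-0.    0.   -0.05]
```

Call:
jog_arm:
  commands: [-0.4, 0.34, 0, 0, 0, 0, 0, -0.78, 0.66, 0, 0, 0, 0, 0, -0.78, 0.66, 0, 0, 0, 0, 0, -0.78, 0.66, 0, 0, 0, 0, 0, -0.78, 0.66, 0, 0, 0, 0, 0, -0.78, 0.66, 0, 0, 0, 0, 0, -0.78, 0.66, 0, 0, 0, 0, 0, -0.78, 0.67, 0, 0, 0, 0, 0, -0.78, 0.67, 0, 0, 0, 0, 0, -0.4, 0.34, 0, 0, 0, 0, 0, 0, 0, 0, 0, 0, 0, 0]

```text
clock: 23.45
tool_pos: [0.6705, -0.083, 0.1163]
tool_rot: [[0.219, 0.976, -0.004], [0.976, -0.219, -0.0], [-0.001, -0.004, -1.0]]
ft_force: [0.2, -0.2, -1.0]
opening: 0.0341
grip_force: 35.1
```

```bash
python3 - <<'E'
from h import *
to([.67,-.079,-.0105],1.36)
E
```

```text
t 23.45 tcp [ 0.6705 -0.083   0.1163] F [ 0.2 -0.2 -1. ] open 0.034120218836410976 35.112016797065735
shift units [ 0.1  -0.02  3.17] turn units [-0.03  0.01 -0.08]
```

Call:
jog_arm:
  commands: [0, 0, 0.6, 0, 0, 0, 0, 0, 0, 0.9, 0, 0, 0, 0, 0, 0, 0.8, 0, 0, 0, 0, 0, 0, 0.5, 0, 0, 0, 0, 0, 0, 0.2, 0, 0, 0, 0, 0, 0, 0.1, 0, 0, 0, 0, 0, 0, 0, 0, 0, 0, 0, 0, 0, 0, 0, 0, 0, 0]

```text
clock: 24.25
tool_pos: [0.6715, -0.08, -0.0034]
tool_rot: [[0.215, 0.977, 0.002], [0.977, -0.215, -0.0], [0.0, 0.002, -1.0]]
ft_force: [0.0, 0.7, -0.6]
opening: 0.0338
grip_force: 35.1
```

```bash
python3 - <<'E'
from h import *
to([.67,-.079,-.0108],1.36)
E
```

```text
t 24.25 tcp [ 0.6715 -0.08   -0.0034] F [ 0.   0.7 -0.6] open 0.03383692353560952 35.137037336826324
shift units [ 0.02 -0.04  0.18] turn units [ 0.02 -0.   -0.05]
```

Call:
jog_arm:
  commands: [0, 0, 0.1, 0, 0, 0, 0, 0, 0, 0.07, 0, 0, 0, 0, 0, 0, 0, 0, 0, 0, 0]

```text
clock: 24.55
tool_pos: [0.6708, -0.0801, -0.0113]
tool_rot: [[0.215, 0.977, 0.001], [0.977, -0.215, -0.0], [-0.0, 0.001, -1.0]]
ft_force: [0.6, 0.1, -0.1]
opening: 0.0341
grip_force: 35.0
```

Call:
jog_arm:
  commands: [0, 0, 0, 0, 0, 0, 0.7, 0, 0, 0, 0, 0, 0, 0.7, 0, 0, 0, 0, 0, 0, 0.7, 0, 0, -0.3, 0, 0, 0, 0.7, 0, 0, -0.7, 0, 0, 0, 0.7, 0, 0, -0.9, 0, 0, 0, 0.7, 0, 0, -0.9, 0, 0, 0, 0.7, 0, 0, 0, 0, 0, 0, 0.7]

```text
clock: 25.35
tool_pos: [0.6747, -0.0806, 0.108]
tool_rot: [[0.215, 0.976, 0.013], [0.977, -0.215, -0.002], [0.001, 0.013, -1.0]]
ft_force: [0.0, -0.1, 0.5]
opening: 0.0595
grip_force: 0.0
```

```bash
python3 - <<'E'
from h import *
to([.4696,-.189,.10],1.36)
E
```

```text
t 25.35 tcp [ 0.6747 -0.0806  0.108 ] F [ 0.  -0.1  0.5] open 0.05947707057975728 0.0
shift units [-3.75 -4.43  0.14] turn units [ 0.11 -0.01 -0.05]
```

Call:
jog_arm:
  commands: [-0.3, -0.36, 0, 0, 0, 0, 0.7, -0.62, -0.74, 0, 0, 0, 0, 0.7, -0.62, -0.74, 0, 0, 0, 0, 0.7, -0.62, -0.74, 0, 0, 0, 0, 0.7, -0.62, -0.74, 0, 0, 0, 0, 0.7, -0.62, -0.74, 0, 0, 0, 0, 0.7, -0.35, -0.37, 0, 0, 0, 0, 0.7, 0, 0, 0, 0, 0, 0, 0.7, 0, 0, 0, 0, 0, 0, 0.7]

```text
clock: 26.25
tool_pos: [0.4659, -0.1886, 0.1011]
tool_rot: [[0.216, 0.976, 0.002], [0.976, -0.216, -0.0], [0.0, 0.002, -1.0]]
ft_force: [0.3, -0.6, -0.7]
opening: 0.0598
grip_force: 0.0
```

```bash
python3 - <<'E'
from h import *
to([.4696,-.189,-.014],1.36)
E
```

```text
t 26.25 tcp [ 0.4659 -0.1886  0.1011] F [ 0.3 -0.6 -0.7] open 0.05976285430550594 0.0
shift units [0.01 0.09 2.88] turn units [ 0.01 -0.   -0.06]
```

Call:
jog_arm:
  commands: [0, 0.09, 0.5, 0, 0, 0, 0.7, 0, 0, 0.8, 0, 0, 0, 0.7, 0, 0, 0.7, 0, 0, 0, 0.7, 0, 0, 0.5, 0, 0, 0, 0.7, 0, 0, 0.33, 0, 0, 0, 0.7, 0, 0, 0, 0, 0, 0, 0.7, 0, 0, 0, 0, 0, 0, 0.7]

```text
clock: 26.95
tool_pos: [0.47, -0.1889, -0.0126]
tool_rot: [[0.214, 0.977, 0.0], [0.977, -0.214, -0.0], [-0.0, 0.0, -1.0]]
ft_force: [0.1, 0.4, 0.6]
opening: 0.0599
grip_force: 0.0
```

Call:
jog_arm:
  commands: [0, 0, 0, 0, 0, 0, 0, 0, 0, 0, 0, 0, 0, 0, 0, 0, 0, 0, 0, 0, 0, 0, 0, 0, 0, 0, 0, 0, 0, 0, 0, 0, 0, 0, 0]

```text
clock: 27.45
tool_pos: [0.4702, -0.1896, -0.0115]
tool_rot: [[0.216, 0.976, 0.003], [0.976, -0.216, -0.001], [-0.0, 0.003, -1.0]]
ft_force: [1.9, 1.2, 6.2]
opening: 0.0342
grip_force: 35.0
```

Call:
jog_arm:
  commands: [0, 0, -0.2, 0, 0, 0, 0, 0, 0, -0.6, 0, 0, 0, 0, 0, 0, -0.9, 0, 0, 0, 0, 0, 0, -0.9, 0, 0, 0, 0, 0, 0, -0.6, 0, 0, 0, 0, 0, 0, 0, 0, 0, 0, 0, 0, 0, 0, 0, 0, 0, 0]

```text
clock: 28.15
tool_pos: [0.4681, -0.189, 0.1153]
tool_rot: [[0.215, 0.977, -0.001], [0.977, -0.215, 0.0], [-0.0, -0.001, -1.0]]
ft_force: [-0.1, 0.3, -0.3]
opening: 0.0342
grip_force: 35.1
```

```bash
python3 - <<'E'
from h import *
to([.4954,.2514,.11],1.36)
E
```

```text
t 28.15 tcp [ 0.4681 -0.189   0.1153] F [-0.1  0.3 -0.3] open 0.034235149529161395 35.068400502204895
shift units [10.9  -1.71  0.13] turn units [-0.    0.   -0.05]
```

Call:
jog_arm:
  commands: [0.5, -0.14, 0, 0, 0, 0, 0, 1, -0.14, 0, 0, 0, 0, 0, 1, -0.14, 0, 0, 0, 0, 0, 1, -0.14, 0, 0, 0, 0, 0, 1, -0.14, 0, 0, 0, 0, 0, 1, -0.14, 0, 0, 0, 0, 0, 1, -0.14, 0, 0, 0, 0, 0, 1, -0.14, 0, 0, 0, 0, 0, 1, -0.14, 0, 0, 0, 0, 0, 1, -0.14, 0, 0, 0, 0, 0, 1, -0.14, 0, 0, 0, 0, 0, 0.4, -0.14, 0, 0, 0, 0, 0]

```text
clock: 29.35
tool_pos: [0.4962, 0.2536, 0.1132]
tool_rot: [[0.213, 0.977, -0.003], [0.977, -0.213, -0.001], [-0.002, -0.003, -1.0]]
ft_force: [0.5, -1.1, -0.7]
opening: 0.0343
grip_force: 35.1
```

Call:
jog_arm:
  commands: [0, 0, 0, 0, 0, 0, 0, 0, 0, 0, 0, 0, 0, 0]

```text
clock: 29.55
tool_pos: [0.496, 0.2499, 0.114]
tool_rot: [[0.215, 0.977, -0.003], [0.977, -0.215, -0.002], [-0.003, -0.002, -1.0]]
ft_force: [0.5, 0.4, -0.3]
opening: 0.0345
grip_force: 35.1
```

```bash
python3 - <<'E'
from h import *
to([.4954,.2514,-.007],1.36)
E
```

```text
t 29.55 tcp [0.496  0.2499 0.114 ] F [ 0.5  0.4 -0.3] open 0.03454484029599542 35.059315860271454
shift units [ 0.04 -0.02  3.03] turn units [-0.02  0.02 -0.05]
```

Call:
jog_arm:
  commands: [0.02, 0, 0.6, 0, 0, 0, 0, 0, 0, 0.9, 0, 0, 0, 0, 0, 0, 0.7, 0, 0, 0, 0, 0, 0, 0.5, 0, 0, 0, 0, 0, 0, 0.2, 0, 0, 0, 0, 0, 0, 0.12, 0, 0, 0, 0, 0, 0, 0, 0, 0, 0, 0, 0, 0, 0, 0, 0, 0, 0]

```text
clock: 30.35
tool_pos: [0.4981, 0.2518, -0.0044]
tool_rot: [[0.216, 0.976, 0.002], [0.976, -0.216, 0.001], [0.001, 0.002, -1.0]]
ft_force: [-0.8, -0.1, -0.1]
opening: 0.0338
grip_force: 35.1
```

```bash
python3 - <<'E'
from h import *
to([.4954,.2514,-.0075],1.36)
E
```

```text
t 30.35 tcp [ 0.4981  0.2518 -0.0044] F [-0.8 -0.1 -0.1] open 0.033849664353344286 35.06689488887787
shift units [-0.03 -0.06  0.08] turn units [ 0.01 -0.01 -0.06]
```

Call:
jog_arm:
  commands: [0, 0, 0.07, 0, 0, 0, 0, 0, 0, 0, 0, 0, 0, 0, 0, 0, 0, 0, 0, 0, 0.7, 0, 0, 0, 0, 0, 0, 0.7, 0, 0, 0, 0, 0, 0, 0.7, 0, 0, -0.3, 0, 0, 0, 0.7, 0, 0, -0.7, 0, 0, 0, 0.7, 0, 0, -0.9, 0, 0, 0, 0.7, 0, 0, -0.9, 0, 0, 0, 0.7, 0, 0, -0.1, 0, 0, 0, 0.7, 0, 0, 0, 0, 0, 0, 0.7]

```text
clock: 31.45
tool_pos: [0.498, 0.2522, 0.1096]
tool_rot: [[0.215, 0.977, 0.003], [0.977, -0.215, 0.001], [0.002, 0.003, -1.0]]
ft_force: [-0.1, 0.4, -0.4]
opening: 0.0598
grip_force: 0.0
```

Call:
jog_arm:
  commands: [-0.4, 0.34, 0, 0, 0, 0, 0.7, -0.78, 0.66, 0, 0, 0, 0, 0.7, -0.78, 0.66, 0, 0, 0, 0, 0.7, -0.78, 0.66, 0, 0, 0, 0, 0.7, -0.78, 0.66, 0, 0, 0, 0, 0.7, -0.78, 0.66, 0, 0, 0, 0, 0.7, -0.78, 0.66, 0, 0, 0, 0, 0.7, -0.78, 0.67, 0, 0, 0, 0, 0.7, -0.78, 0.67, 0, 0, 0, 0, 0.7, -0.4, 0.3, 0, 0, 0, 0, 0.7, 0, 0, 0, 0, 0, 0, 0.7, 0, 0, 0, 0, 0, 0, 0.7]

```text
clock: 32.65
tool_pos: [0.6675, -0.0737, 0.1065]
tool_rot: [[0.216, 0.976, -0.003], [0.976, -0.216, 0.001], [0.0, -0.003, -1.0]]
ft_force: [0.3, 0.4, 0.6]
opening: 0.0596
grip_force: 0.0
```

```bash
python3 - <<'E'
from h import *
to([.6708,-.0801,-.0113],1.36)
bot.capture("top");print(find("top","old_tall_c",.035,4))
E
```

```text
t 32.65 tcp [ 0.6675 -0.0737  0.1065] F [0.3 0.4 0.6] open 0.059595468501121414 0.0
shift units [-0.14  0.12  2.95] turn units [-0.03 -0.   -0.06]
[]
```

Call:
jog_arm:
  commands: [-0.14, 0.1, 0.5, 0, 0, 0, 0.7, 0, 0, 0.8, 0, 0, 0, 0.7, 0, 0, 0.7, 0, 0, 0, 0.7, 0, 0, 0.5, 0, 0, 0, 0.7, 0, 0, 0.42, 0, 0, 0, 0.7, 0, 0, 0, 0, 0, 0, 0.7, 0, 0, 0, 0, 0, 0, 0.7]

```text
clock: 33.45
tool_pos: [0.6713, -0.0795, -0.0086]
tool_rot: [[0.214, 0.977, -0.0], [0.977, -0.214, 0.0], [0.0, -0.0, -1.0]]
ft_force: [-0.6, -0.4, 0.8]
opening: 0.0599
grip_force: 0.0
```

Call:
jog_arm:
  commands: [0, 0, 0, 0, 0, 0, 0, 0, 0, 0, 0, 0, 0, 0, 0, 0, 0, 0, 0, 0, 0, 0, 0, 0, 0, 0, 0, 0, 0, 0, 0, 0, 0, 0, 0]

```text
clock: 33.95
tool_pos: [0.6723, -0.0805, -0.0074]
tool_rot: [[0.215, 0.977, 0.002], [0.977, -0.215, 0.0], [0.001, 0.002, -1.0]]
ft_force: [0.0, 1.9, 6.5]
opening: 0.0344
grip_force: 35.2
```

Call:
jog_arm:
  commands: [0, 0, -0.2, 0, 0, 0, 0, 0, 0, -0.6, 0, 0, 0, 0, 0, 0, -0.9, 0, 0, 0, 0, 0, 0, -0.8, 0, 0, 0, 0, 0, 0, -0.4, 0, 0, 0, 0, 0, 0, 0, 0, 0, 0, 0, 0, 0, 0, 0, 0, 0, 0]

```text
clock: 34.65
tool_pos: [0.6708, -0.0807, 0.1065]
tool_rot: [[0.215, 0.977, -0.001], [0.977, -0.215, -0.0], [-0.0, -0.001, -1.0]]
ft_force: [-1.4, -0.2, -1.8]
opening: 0.0338
grip_force: 35.0
```

```bash
python3 - <<'E'
from h import *
to([.4715,-.198,.1],1.36)
E
```

```text
t 34.65 tcp [ 0.6708 -0.0807  0.1065] F [-1.4 -0.2 -1.8] open 0.03383734303901758 35.0035098195076
shift units [-3.94 -4.23  0.17] turn units [-0.01  0.   -0.05]
```

Call:
jog_arm:
  commands: [-0.34, -0.36, 0, 0, 0, 0, 0, -0.6, -0.65, 0, 0, 0, 0, 0, -0.6, -0.64, 0, 0, 0, 0, 0, -0.6, -0.65, 0, 0, 0, 0, 0, -0.6, -0.64, 0, 0, 0, 0, 0, -0.6, -0.65, 0, 0, 0, 0, 0, -0.6, -0.64, 0, 0, 0, 0, 0, 0, 0, 0, 0, 0, 0, 0, 0, 0, 0, 0, 0, 0, 0]

```text
clock: 35.55
tool_pos: [0.4712, -0.1981, 0.1059]
tool_rot: [[0.217, 0.976, -0.002], [0.976, -0.217, 0.001], [0.001, -0.002, -1.0]]
ft_force: [0.4, 0.0, -1.3]
opening: 0.0346
grip_force: 35.2
```

```bash
python3 - <<'E'
from h import *
to([.4715,-.198,-.0072],1.36)
E
```

```text
t 35.55 tcp [ 0.4712 -0.1981  0.1059] F [ 0.4  0.  -1.3] open 0.0346338380785032 35.15013545751572
shift units [0.   0.01 2.83] turn units [-0.02 -0.01 -0.06]
```

Call:
jog_arm:
  commands: [0, 0, 0.6, 0, 0, 0, 0, 0, 0, 0.8, 0, 0, 0, 0, 0, 0, 0.7, 0, 0, 0, 0, 0, 0, 0.4, 0, 0, 0, 0, 0, 0, 0.2, 0, 0, 0, 0, 0, 0, 0.06, 0, 0, 0, 0, 0, 0, 0, 0, 0, 0, 0, 0, 0, 0, 0, 0, 0, 0]

```text
clock: 36.35
tool_pos: [0.4731, -0.1983, -0.0027]
tool_rot: [[0.215, 0.977, 0.002], [0.977, -0.215, -0.001], [-0.0, 0.002, -1.0]]
ft_force: [1.1, 0.1, -0.2]
opening: 0.0344
grip_force: 35.2
```

```bash
python3 - <<'E'
from h import *
to([.4715,-.198,-.0072],1.36)
E
```

```text
t 36.35 tcp [ 0.4731 -0.1983 -0.0027] F [ 1.1  0.1 -0.2] open 0.034433279769184255 35.17780780792236
shift units [-0.   -0.04  0.11] turn units [ 0.02  0.   -0.05]
```

Call:
jog_arm:
  commands: [0, 0, 0.1, 0, 0, 0, 0, 0, 0, 0, 0, 0, 0, 0, 0, 0, 0, 0, 0, 0, 0.7, 0, 0, 0, 0, 0, 0, 0.7, 0, 0, 0, 0, 0, 0, 0.7, 0, 0, -0.3, 0, 0, 0, 0.7, 0, 0, -0.7, 0, 0, 0, 0.7, 0, 0, -0.9, 0, 0, 0, 0.7, 0, 0, -0.9, 0, 0, 0, 0.7, 0, 0, -0.1, 0, 0, 0, 0.7, 0, 0, 0, 0, 0, 0, 0.7]

```text
clock: 37.45
tool_pos: [0.4729, -0.1985, 0.1104]
tool_rot: [[0.215, 0.977, 0.003], [0.977, -0.215, -0.002], [-0.001, 0.004, -1.0]]
ft_force: [0.5, 0.4, -0.0]
opening: 0.0598
grip_force: 0.0
```

Call:
jog_arm:
  commands: [0.4, -0.12, 0, 0, 0, 0, 0.7, 0.9, -0.23, 0, 0, 0, 0, 0.7, 0.9, -0.23, 0, 0, 0, 0, 0.7, 0.9, -0.23, 0, 0, 0, 0, 0.7, 0.9, -0.23, 0, 0, 0, 0, 0.7, 0.9, -0.23, 0, 0, 0, 0, 0.7, 0.9, -0.23, 0, 0, 0, 0, 0.7, 0.9, -0.23, 0, 0, 0, 0, 0.7, 0.8, -0.19, 0, 0, 0, 0, 0.7, 0, 0, 0, 0, 0, -0.97, 0.8, 0, 0, 0, 0, 0, 0, 0.8, 0, 0, 0, 0, 0, 0, 0.8]

```text
clock: 38.65
tool_pos: [0.4605, 0.1115, 0.1075]
tool_rot: [[0.102, 0.995, -0.003], [0.995, -0.102, -0.001], [-0.001, -0.003, -1.0]]
ft_force: [0.5, -0.5, 0.3]
opening: 0.0684
grip_force: 0.0
```

```bash
python3 - <<'E'
from h import *
to([.4625,.112,-.010],1.47)
bot.capture("side");print(find("side","fresh_square_c",.033),find("side","fresh_tall_c",.035),find("side","fresh_squat_c",.032))
E
```

```text
t 38.65 tcp [0.4605 0.1115 0.1075] F [ 0.5 -0.5  0.3] open 0.06844675116286171 0.0
shift units [0.02 0.06 2.94] turn units [-0.02  0.01 -0.01]
[(0.95, [279.0, 252.0], [0.512, -0.09]), (0.39, [353.0, 313.0], [0.652, -0.309])] [(0.62, [260.0, 166.0], [0.508, 0.284])] [(0.71, [223.0, 342.0], [0.346, -0.346]), (0.69, [255.0, 185.0], [0.483, 0.194]), (0.66, [241.0, 372.0], [0.378, -0.428])]
```

Call:
jog_arm:
  commands: [0.02, 0.05, 0.6, 0, 0, 0, 0.8, 0, 0, 0.8, 0, 0, 0, 0.8, 0, 0, 0.8, 0, 0, 0, 0.8, 0, 0, 0.5, 0, 0, 0, 0.8, 0, 0, 0.3, 0, 0, 0, 0.8, 0, 0, 0.04, 0, 0, 0, 0.8, 0, 0, 0, 0, 0, 0, 0.8]

```text
clock: 39.55
tool_pos: [0.464, 0.1116, -0.013]
tool_rot: [[0.102, 0.995, -0.0], [0.995, -0.102, -0.0], [-0.0, -0.0, -1.0]]
ft_force: [0.2, 0.3, -0.4]
opening: 0.0684
grip_force: 0.0
```

Call:
jog_arm:
  commands: [0, 0, 0, 0, 0, 0, 0, 0, 0, 0, 0, 0, 0, 0, 0, 0, 0, 0, 0, 0, 0, 0, 0, 0, 0, 0, 0, 0, 0, 0, 0, 0, 0, 0, 0]

```text
clock: 40.05
tool_pos: [0.4648, 0.1121, -0.012]
tool_rot: [[0.1, 0.995, 0.002], [0.995, -0.1, 0.0], [0.0, 0.002, -1.0]]
ft_force: [-0.3, -1.4, 6.1]
opening: 0.0398
grip_force: 35.9
```

Call:
jog_arm:
  commands: [0, 0, -0.2, 0, 0, 0, 0, 0, 0, -0.6, 0, 0, 0, 0, 0, 0, -0.9, 0, 0, 0, 0, 0, 0, -0.9, 0, 0, 0, 0, 0, 0, -0.6, 0, 0, 0, 0, 0, 0, 0, 0, 0, 0, 0, 0, 0, 0, 0, 0, 0, 0]

```text
clock: 40.75
tool_pos: [0.4635, 0.1119, 0.1151]
tool_rot: [[0.1, 0.995, 0.0], [0.995, -0.1, -0.0], [0.0, 0.0, -1.0]]
ft_force: [-0.5, 0.2, -1.9]
opening: 0.0399
grip_force: 35.4
```

```bash
python3 - <<'E'
from h import *
to([.67,-.079,.11],1.47)
E
```

```text
t 40.75 tcp [0.4635 0.1119 0.1151] F [-0.5  0.2 -1.9] open 0.03991529132090773 35.408719182014465
shift units [-4.23  5.62  0.13] turn units [ 0. -0.  0.]
```

Call:
jog_arm:
  commands: [-0.23, 0.34, 0, 0, 0, 0, 0, -0.5, 0.66, 0, 0, 0, 0, 0, -0.5, 0.66, 0, 0, 0, 0, 0, -0.5, 0.66, 0, 0, 0, 0, 0, -0.5, 0.66, 0, 0, 0, 0, 0, -0.5, 0.66, 0, 0, 0, 0, 0, -0.5, 0.66, 0, 0, 0, 0, 0, -0.5, 0.66, 0, 0, 0, 0, 0, -0.5, 0.66, 0, 0, 0, 0, 0, 0, 0, 0, 0, 0, 0, 0, 0, 0, 0, 0, 0, 0, 0]

```text
clock: 41.85
tool_pos: [0.6699, -0.08, 0.1124]
tool_rot: [[0.102, 0.995, -0.004], [0.995, -0.102, 0.001], [0.0, -0.004, -1.0]]
ft_force: [-1.2, 0.7, -1.2]
opening: 0.0395
grip_force: 35.5
```

Call:
jog_arm:
  commands: [0, 0, 0.6, 0, 0, 0, 0, 0, 0, 0.9, 0, 0, 0, 0, 0, 0, 0.8, 0, 0, 0, 0, 0, 0, 0.5, 0, 0, 0, 0, 0, 0, 0.2, 0, 0, 0, 0, 0, 0, 0.1, 0, 0, 0, 0, 0, 0, 0, 0, 0, 0, 0, 0, 0, 0, 0, 0, 0, 0]

```text
clock: 42.65
tool_pos: [0.6714, -0.079, -0.0077]
tool_rot: [[0.1, 0.995, 0.002], [0.995, -0.1, -0.0], [-0.0, 0.002, -1.0]]
ft_force: [-1.0, -0.8, -1.5]
opening: 0.0392
grip_force: 35.5
```

```bash
python3 - <<'E'
from h import *
to([.67,-.079,-.016],1.47)
E
```

```text
t 42.65 tcp [ 0.6714 -0.079  -0.0077] F [-1.  -0.8 -1.5] open 0.039171650837672704 35.50485849380493
shift units [-0.   -0.04  0.21] turn units [0.02 0.   0.  ]
```

Call:
jog_arm:
  commands: [0, 0, 0.12, 0, 0, 0, 0, 0, 0, 0.08, 0, 0, 0, 0, 0, 0, 0, 0, 0, 0, 0, 0, 0, 0, 0, 0, 0, 0.8, 0, 0, 0, 0, 0, 0, 0.8, 0, 0, 0, 0, 0, 0, 0.8, 0, 0, -0.3, 0, 0, 0, 0.8, 0, 0, -0.7, 0, 0, 0, 0.8, 0, 0, -0.9, 0, 0, 0, 0.8, 0, 0, -0.9, 0, 0, 0, 0.8, 0, 0, -0.2, 0, 0, 0, 0.8, 0, 0, 0, 0, 0, 0, 0.8]

```text
clock: 43.85
tool_pos: [0.6717, -0.0791, 0.1054]
tool_rot: [[0.1, 0.995, 0.004], [0.995, -0.1, -0.001], [-0.0, 0.004, -1.0]]
ft_force: [1.2, 0.3, 0.1]
opening: 0.0682
grip_force: 0.0
```

Call:
jog_arm:
  commands: [-0.12, -0.8, 0, 0, 0, 0, 0.8, -0.12, -0.85, 0, 0, 0, 0, 0.8, -0.12, -0.85, 0, 0, 0, 0, 0.8, -0.13, -0.85, 0, 0, 0, 0, 0.8, -0.13, -0.82, 0, 0, 0, 0, 0.8, 0, 0, 0, 0, 0, -0.85, 0.8, 0, 0, 0, 0, 0, -0.82, 0.8, 0, 0, 0, 0, 0, 0, 0.8, 0, 0, 0, 0, 0, 0, 0.8]

```text
clock: 44.75
tool_pos: [0.5014, -0.0867, 0.1019]
tool_rot: [[-0.098, 0.995, -0.002], [0.995, 0.098, 0.0], [0.001, -0.002, -1.0]]
ft_force: [0.3, -0.4, -0.0]
opening: 0.0684
grip_force: 0.0
```

```bash
python3 - <<'E'
from h import *
to([.5025,-.0868,-.019],1.67)
bot.capture("side");print(find("side","fresh_square_c",.033))
E
```

```text
t 44.75 tcp [ 0.5014 -0.0867  0.1019] F [ 0.3 -0.4 -0. ] open 0.0683620665059203 0.0
shift units [-0.01  0.03  3.02] turn units [-0.02 -0.   -0.01]
[(0.63, [278.0, 251.0], [0.51, -0.087])]
```

Call:
jog_arm:
  commands: [0, 0.03, 0.6, 0, 0, 0, 0.8, 0, 0, 0.8, 0, 0, 0, 0.8, 0, 0, 0.8, 0, 0, 0, 0.8, 0, 0, 0.5, 0, 0, 0, 0.8, 0, 0, 0.27, 0, 0, 0, 0.8, 0, 0, 0.03, 0, 0, 0, 0.8, 0, 0, 0, 0, 0, 0, 0.8]

```text
clock: 45.55
tool_pos: [0.5039, -0.0869, -0.0167]
tool_rot: [[-0.099, 0.995, 0.001], [0.995, 0.099, -0.0], [-0.0, 0.001, -1.0]]
ft_force: [-0.4, -0.9, 0.1]
opening: 0.0683
grip_force: 0.0
```

Call:
jog_arm:
  commands: [0, 0, 0, 0, 0, 0, 0, 0, 0, 0, 0, 0, 0, 0, 0, 0, 0, 0, 0, 0, 0, 0, 0, 0, 0, 0, 0, 0, 0, 0, 0, 0, 0, 0, 0]

```text
clock: 46.05
tool_pos: [0.5043, -0.087, -0.0158]
tool_rot: [[-0.1, 0.995, 0.002], [0.995, 0.1, -0.001], [-0.001, 0.002, -1.0]]
ft_force: [-0.7, 0.8, 6.5]
opening: 0.0397
grip_force: 36.0
```

Call:
jog_arm:
  commands: [0, 0, -0.2, 0, 0, 0, 0, 0, 0, -0.6, 0, 0, 0, 0, 0, 0, -0.9, 0, 0, 0, 0, 0, 0, -0.9, 0, 0, 0, 0, 0, 0, -0.6, 0, 0, 0, 0, 0, 0, 0, 0, 0, 0.8, 0, 0, 0, 0, 0, 0, 0.9, 0, 0, 0, 0, 0, 0, 0.88, 0, 0, 0, 0, 0, 0, 0, 0]

```text
clock: 46.95
tool_pos: [0.5029, -0.0867, 0.1112]
tool_rot: [[0.208, 0.978, -0.0], [0.978, -0.208, -0.0], [-0.0, -0.0, -1.0]]
ft_force: [1.4, 0.3, -1.2]
opening: 0.0394
grip_force: 35.8
```

```bash
python3 - <<'E'
from h import *
to([.4646,.1066,.11],1.36)
E
```

```text
t 46.95 tcp [ 0.5029 -0.0867  0.1112] F [ 1.4  0.3 -1.2] open 0.039404709149262404 35.75692892074585
shift units [ 4.53 -1.94  0.03] turn units [-0.    0.    0.01]
```

Call:
jog_arm:
  commands: [0.42, -0.19, 0, 0, 0, 0, 0, 0.82, -0.35, 0, 0, 0, 0, 0, 0.82, -0.35, 0, 0, 0, 0, 0, 0.82, -0.35, 0, 0, 0, 0, 0, 0.82, -0.35, 0, 0, 0, 0, 0, 0.82, -0.35, 0, 0, 0, 0, 0, 0, 0, 0, 0, 0, 0, 0, 0, 0, 0, 0, 0, 0, 0]

```text
clock: 47.75
tool_pos: [0.4648, 0.1066, 0.111]
tool_rot: [[0.205, 0.979, -0.0], [0.979, -0.205, -0.001], [-0.001, -0.0, -1.0]]
ft_force: [0.8, -0.1, -1.4]
opening: 0.0396
grip_force: 35.8
```

Call:
jog_arm:
  commands: [0, 0, 0.6, 0, 0, 0, 0, 0, 0, 0.8, 0, 0, 0, 0, 0, 0, 0.8, 0, 0, 0, 0, 0, 0, 0.4, 0, 0, 0, 0, 0, 0, 0.2, 0, 0, 0, 0, 0, 0, 0.1, 0, 0, 0, 0, 0, 0, 0, 0, 0, 0, 0, 0, 0, 0, 0, 0, 0, 0]

```text
clock: 48.55
tool_pos: [0.466, 0.1062, -0.0042]
tool_rot: [[0.208, 0.978, 0.002], [0.978, -0.208, 0.0], [0.001, 0.002, -1.0]]
ft_force: [-0.4, -0.8, -1.4]
opening: 0.0395
grip_force: 35.7
```

```bash
python3 - <<'E'
from h import *
to([.4646,.1066,-.0118],1.36)
E
```

```text
t 48.55 tcp [ 0.466   0.1062 -0.0042] F [-0.4 -0.8 -1.4] open 0.03945038987117017 35.74456214904785
shift units [ 0.   -0.04  0.19] turn units [ 0.02 -0.01  0.01]
```

Call:
jog_arm:
  commands: [0, 0, 0.12, 0, 0, 0, 0, 0, 0, 0.06, 0, 0, 0, 0, 0, 0, 0, 0, 0, 0, 0, 0, 0, 0, 0, 0, 0, 0.8, 0, 0, 0, 0, 0, 0, 0.8, 0, 0, 0, 0, 0, 0, 0.8, 0, 0, -0.3, 0, 0, 0, 0.8, 0, 0, -0.7, 0, 0, 0, 0.8, 0, 0, -0.9, 0, 0, 0, 0.8, 0, 0, -0.9, 0, 0, 0, 0.8, 0, 0, -0.2, 0, 0, 0, 0.8, 0, 0, 0, 0, 0, 0, 0.8]

```text
clock: 49.75
tool_pos: [0.4659, 0.1064, 0.109]
tool_rot: [[0.208, 0.978, 0.003], [0.978, -0.208, 0.001], [0.001, 0.003, -1.0]]
ft_force: [-0.3, -0.6, -0.7]
opening: 0.0684
grip_force: 0.0
```

Call:
jog_arm:
  commands: [-0.25, 0.38, 0, 0, 0, 0, 0.8, -0.4, 0.7, 0, 0, 0, 0, 0.8, -0.4, 0.7, 0, 0, 0, 0, 0.8, -0.4, 0.7, 0, 0, 0, 0, 0.8, -0.4, 0.7, 0, 0, 0, 0, 0.8, -0.4, 0.7, 0, 0, 0, 0, 0.8, -0.4, 0.7, 0, 0, 0, 0, 0.8, -0.4, 0.7, 0, 0, 0, 0, 0.8, -0.4, 0.7, 0, 0, 0, 0, 0.8, 0, 0, 0, 0, 0, -0.9, 0.8, 0, 0, 0, 0, 0, 0, 0.8, 0, 0, 0, 0, 0, 0, 0.8]

```text
clock: 50.95
tool_pos: [0.669, -0.0782, 0.1058]
tool_rot: [[0.104, 0.995, -0.004], [0.995, -0.104, 0.001], [0.0, -0.004, -1.0]]
ft_force: [0.5, 0.2, -0.2]
opening: 0.068
grip_force: 0.0
```

```bash
python3 - <<'E'
from h import *
to([.6714,-.079,-.0158],1.47)
E
```

```text
t 50.95 tcp [ 0.669  -0.0782  0.1058] F [ 0.5  0.2 -0.2] open 0.06799196939204281 0.0
shift units [-0.01  0.07  3.04] turn units [-0.03 -0.   -0.02]
```

Call:
jog_arm:
  commands: [0, 0.06, 0.6, 0, 0, 0, 0.8, 0, 0, 0.8, 0, 0, 0, 0.8, 0, 0, 0.8, 0, 0, 0, 0.8, 0, 0, 0.5, 0, 0, 0, 0.8, 0, 0, 0.3, 0, 0, 0, 0.8, 0, 0, 0.02, 0, 0, 0, 0.8, 0, 0, 0, 0, 0, 0, 0.8]

```text
clock: 51.65
tool_pos: [0.673, -0.0785, -0.0124]
tool_rot: [[0.102, 0.995, 0.001], [0.995, -0.102, -0.0], [-0.0, 0.001, -1.0]]
ft_force: [0.3, -0.0, -0.2]
opening: 0.0678
grip_force: 0.0
```

Call:
jog_arm:
  commands: [0, 0, 0, 0, 0, 0, 0, 0, 0, 0, 0, 0, 0, 0, 0, 0, 0, 0, 0, 0, 0, 0, 0, 0, 0, 0, 0, 0, 0, 0, 0, 0, 0, 0, 0]

```text
clock: 52.15
tool_pos: [0.6735, -0.0789, -0.0114]
tool_rot: [[0.102, 0.995, 0.002], [0.995, -0.102, -0.0], [-0.0, 0.002, -1.0]]
ft_force: [-0.9, 0.6, 6.3]
opening: 0.0393
grip_force: 37.3
```

Call:
jog_arm:
  commands: [0, 0, -0.2, 0, 0, 0, 0, 0, 0, -0.6, 0, 0, 0, 0, 0, 0, -0.9, 0, 0, 0, 0, 0, 0, -0.9, 0, 0, 0, 0, 0, 0, -0.4, 0, 0, 0, 0, -0.11, -0.78, 0, 0, 0, 0, 0, -0.12, -0.78, 0, 0, 0, 0, 0, -0.11, -0.78, 0, 0, 0, 0, 0, -0.12, -0.77, 0, 0, 0, 0, 0, -0.11, -0.77, 0, 0, 0, 0, 0, 0, 0, 0, 0, 0, 0, 0, 0, 0, 0, 0, 0, 0, 0]

```text
clock: 53.35
tool_pos: [0.516, -0.0858, 0.1076]
tool_rot: [[0.102, 0.995, 0.001], [0.995, -0.102, -0.0], [-0.0, 0.001, -1.0]]
ft_force: [-0.5, 0.6, -0.6]
opening: 0.0393
grip_force: 36.5
```

```bash
python3 - <<'E'
from h import *
to([.5145,-.0857,-.0158],1.47)
E
```

```text
t 53.35 tcp [ 0.516  -0.0858  0.1076] F [-0.5  0.6 -0.6] open 0.03929003872693547 36.53613567352295
shift units [-0.   -0.04  3.08] turn units [ 0.01  0.   -0.01]
```

Call:
jog_arm:
  commands: [0, -0.04, 0.6, 0, 0, 0, 0, 0, 0, 0.8, 0, 0, 0, 0, 0, 0, 0.8, 0, 0, 0, 0, 0, 0, 0.4, 0, 0, 0, 0, 0, 0, 0.2, 0, 0, 0, 0, 0, 0, 0.1, 0, 0, 0, 0, 0, 0, 0, 0, 0, 0, 0, 0, 0, 0, 0, 0, 0, 0]

```text
clock: 54.15
tool_pos: [0.5155, -0.0857, -0.0082]
tool_rot: [[0.102, 0.995, 0.002], [0.995, -0.102, -0.0], [-0.0, 0.002, -1.0]]
ft_force: [-0.3, -0.5, -1.0]
opening: 0.0392
grip_force: 36.5
```

```bash
python3 - <<'E'
from h import *
to([.5145,-.0857,-.0112],1.47)
E
```

```text
t 54.15 tcp [ 0.5155 -0.0857 -0.0082] F [-0.3 -0.5 -1. ] open 0.03918814873660376 36.48313522338867
shift units [-0.   -0.02  0.08] turn units [ 0.02  0.   -0.01]
```

Call:
jog_arm:
  commands: [0, 0, 0.07, 0, 0, 0, 0, 0, 0, 0, 0, 0, 0, 0, 0, 0, 0, 0, 0, 0, 0.8, 0, 0, 0, 0, 0, 0, 0.8, 0, 0, 0, 0, 0, 0, 0.8, 0, 0, -0.3, 0, 0, 0, 0.8, 0, 0, -0.7, 0, 0, 0, 0.8, 0, 0, -0.9, 0, 0, 0, 0.8, 0, 0, -0.9, 0, 0, 0, 0.8, 0, 0, -0.2, 0, 0, 0, 0.8, 0, 0, 0, 0, 0, 0, 0.8]

```text
clock: 55.25
tool_pos: [0.5155, -0.0857, 0.1103]
tool_rot: [[0.102, 0.995, 0.004], [0.995, -0.102, -0.001], [-0.0, 0.004, -1.0]]
ft_force: [0.4, 1.0, -0.3]
opening: 0.0682
grip_force: 0.0
```

Call:
jog_arm:
  commands: [-0.5, -0.3, 0, 0, 0, 0, 0, -0.9, -0.58, 0, 0, 0, 0, 0, -0.9, -0.58, 0, 0, 0, 0, 0, -0.9, -0.58, 0, 0, 0, 0, 0, -0.9, -0.58, 0, 0, 0, 0, 0, -0.9, -0.58, 0, 0, 0, 0, 0, -0.9, -0.58, 0, 0, 0, 0, 0, -0.9, -0.58, 0, 0, 0, 0, 0, -0.9, -0.58, 0, 0, 0, 0, 0, -0.6, -0.4, 0, 0, 0, 0, 0, 0, 0, 0, 0, 0, 0, 0]

```text
clock: 56.35
tool_pos: [0.2656, -0.3956, 0.1068]
tool_rot: [[0.106, 0.994, -0.002], [0.994, -0.106, 0.002], [0.001, -0.002, -1.0]]
ft_force: [-0.4, 0.7, 0.2]
opening: -0.0003
grip_force: 0.0
```

```bash
python3 - <<'E'
from h import *
to([.56,.066,.08],-.209)
im=bot.capture("top");cv2.imwrite("pics/t3.png",im)
cv2.imwrite("pics/t3z.png",cv2.convertScaleAbs(cv2.resize(im[115:290,140:420],(800,500),interpolation=cv2.INTER_CUBIC),alpha=1.3,beta=15))
print(find("top","tab_top",.1))
E
```

```text
t 56.35 tcp [ 0.2656 -0.3956  0.1068] F [-0.4  0.7  0.2] open -0.0002832234870993604 0.0
shift units [12.25  6.1   0.67] turn units [-2.000e-02  1.000e-02  1.395e+01]
[(0.84, [252.0, 192.0], [0.567, 0.069])]
```

View pics/t3z.png

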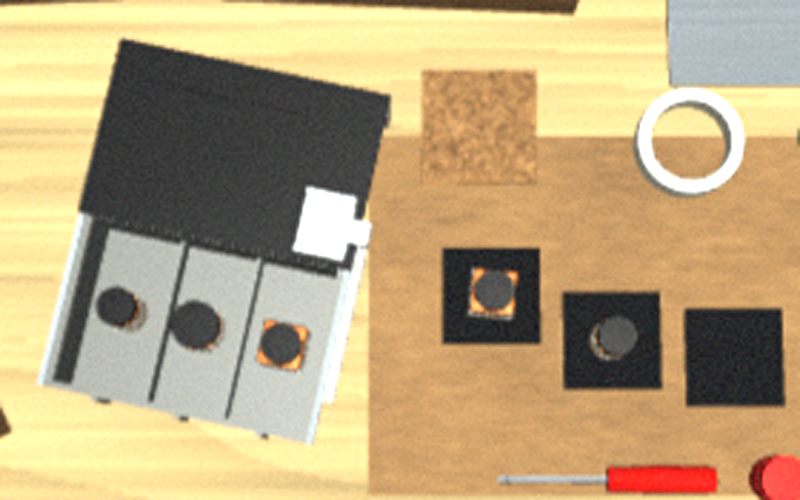

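Call:
jog_arm:
  commands: [0, 0, 0, 0, 0, 1, 0, 0, 0, 0, 0, 0, 1, 0, 0, 0, 0, 0, 0, 1, 0, 0, 0, 0, 0, 0, 1, 0, 0, 0, 0, 0, 0, 1, 0, 0, 0, 0, 0, 0, 1, 0, 0, 0, 0, 0, 0, 1, 0, 0, 0, 0, 0, 0, 1, 0, 0, 0, 0, 0, 0, 1, 0, 0, 0, 0, 0, 0, 1, 0, 0, 0, 0, 0, 0, 1, 0, 0, 0, 0, 0, 0, 1, 0]

```text
clock: 57.65
tool_pos: [0.2688, -0.3923, 0.1075]
tool_rot: [[1.0, 0.026, -0.001], [0.026, -1.0, 0.002], [-0.001, -0.002, -1.0]]
ft_force: [0.2, -0.2, 0.9]
opening: -0.0003
grip_force: 0.0
```

Call:
jog_arm:
  commands: [0, 0, 0, 0, 0, 1, 0, 0, 0, 0, 0, 0, 0.95, 0, 0, 0, 0, 0, 0, 0, 0]

```text
clock: 57.95
tool_pos: [0.2687, -0.3925, 0.1076]
tool_rot: [[0.979, -0.201, -0.001], [-0.201, -0.979, 0.002], [-0.001, -0.001, -1.0]]
ft_force: [-0.4, -0.3, 0.2]
opening: -0.0001
grip_force: 0.0
```

```bash
python3 - <<'E'
from h import *
to([.5663,.0646,.09],-.207)
zo=lambda p:np.array(p)/2.857+[140,115]-.33
for n,p,z,g in(("fresh_tall",(120,307),.072,world((0,.074))),("squat",(196,326),.058,world((0,0))),("f_square",(283,344),.068,world((0,-.074))),("old_sq",(494,291),.064,(.5145,-.0857)),("old_tall",(617,337),.068,(.4715,-.198))):
    w=unproj("top",zo(p),z)[:2];print(n,w.round(4),(w-g).round(4))
E
```

```text
t 57.95 tcp [ 0.2687 -0.3925  0.1076] F [-0.4 -0.3  0.2] open -7.95458566045237e-05 0.0
shift units [  4.99 -12.69   0.45] turn units [-0.01  0.01  0.03]
fresh_tall [0.4957 0.2488] [ 0.0004 -0.0025]
squat [0.4801 0.1829] [0.0001 0.0039]
f_square [0.4632 0.1038] [-0.0015 -0.0028]
old_sq [ 0.5112 -0.0845] [-0.0033  0.0012]
old_tall [ 0.4696 -0.1935] [-0.0019  0.0045]
```

All jars measure within 5 mm of their targets. Next I close the cover.

Call:
jog_arm:
  commands: [0.19, -0.5, 0, 0, 0, 0, 0, 0.37, -0.94, 0, 0, 0, 0, 0, 0.37, -0.94, 0, 0, 0, 0, 0, 0.37, -0.94, 0, 0, 0, 0, 0, 0.37, -0.94, 0, 0, 0, 0, 0, 0.37, -0.94, 0, 0, 0, 0, 0, 0.37, -0.94, 0, 0, 0, 0, 0, 0.37, -0.94, 0, 0, 0, 0, 0, 0.37, -0.94, 0, 0, 0, 0, 0, 0.37, -0.94, 0, 0, 0, 0, 0, 0.37, -0.94, 0, 0, 0, 0, 0, 0.37, -0.94, 0, 0, 0, 0, 0]

```text
clock: 59.15
tool_pos: [0.5233, -0.0017, 0.1078]
tool_rot: [[0.98, -0.199, -0.001], [-0.199, -0.98, 0.0], [-0.001, 0.0, -1.0]]
ft_force: [0.4, -1.0, -1.0]
opening: 0.0
grip_force: 0.0
```

Call:
jog_arm:
  commands: [0.36, -0.92, 0, 0, 0, 0, 0, 0.37, -0.93, 0, 0, 0, 0, 0, 0, 0, 0, 0, 0, 0, 0, 0, 0, 0, 0, 0, 0, 0]

```text
clock: 59.55
tool_pos: [0.5661, 0.0634, 0.1074]
tool_rot: [[0.98, -0.199, -0.002], [-0.199, -0.98, -0.001], [-0.002, 0.001, -1.0]]
ft_force: [0.1, -0.6, -0.1]
opening: 0.0003
grip_force: 0.0
```

```bash
python3 - <<'E'
from h import *
to([.5663,.0646,.0605],-.207)
E
```

```text
t 59.55 tcp [0.5661 0.0634 0.1074] F [ 0.1 -0.6 -0.1] open 0.00031149767407730335 0.0
shift units [ 0.   -0.03  1.17] turn units [0.01 0.02 0.05]
```

Call:
jog_arm:
  commands: [0, -0.03, 0.5, 0, 0, 0, 0, 0, 0, 0.35, 0, 0, 0, 0, 0, 0, 0.15, 0, 0, 0, 0, 0, 0, 0.1, 0, 0, 0, 0, 0, 0, 0.05, 0, 0, 0, 0, 0, 0, 0, 0, 0, 0, 0, 0, 0, 0, 0, 0, 0, 0]

```text
clock: 60.25
tool_pos: [0.5672, 0.0631, 0.0629]
tool_rot: [[0.979, -0.204, 0.001], [-0.204, -0.979, -0.0], [0.001, 0.0, -1.0]]
ft_force: [-2.3, -0.8, 3.2]
opening: -0.0005
grip_force: 1.5
```

Call:
jog_arm:
  commands: [0, 0, 0.04, 0, 0, 0, 0, 0, 0, 0.03, 0, 0, 0, 0, 0, 0, 0, 0, 0, 0, 0]

```text
clock: 60.55
tool_pos: [0.5676, 0.0633, 0.0602]
tool_rot: [[0.979, -0.203, 0.001], [-0.203, -0.979, -0.0], [0.001, 0.0, -1.0]]
ft_force: [-2.9, -1.8, 6.5]
opening: 0.0002
grip_force: 3.3
```

Call:
jog_arm:
  commands: [-0.1, 0, 0, 0, 0, 0, 0, -0.1, 0, 0, 0, 0, 0, 0, -0.15, 0, 0, 0, 0, 0, 0, -0.25, 0, 0, 0, 0, 0, 0, -0.35, 0, 0, 0, 0, 0, 0, -0.35, 0, 0, 0, 0, 0, 0, -0.35, 0, 0, 0, 0, 0, 0, -0.35, 0, 0, 0, 0, 0, 0, -0.35, 0, 0, 0, 0, 0, 0, -0.35, 0, 0, 0, 0, 0, 0, -0.35, 0, 0, 0, 0, 0, 0, -0.35, 0, 0, 0, 0, 0, 0]

```text
clock: 61.75
tool_pos: [0.4354, 0.0918, 0.0602]
tool_rot: [[0.979, -0.204, 0.005], [-0.204, -0.979, 0.001], [0.004, -0.002, -1.0]]
ft_force: [2.0, -0.6, 5.8]
opening: -0.0
grip_force: 2.9
```

Call:
jog_arm:
  commands: [-0.2, 0, 0, 0, 0, 0, 0, -0.2, 0, 0, 0, 0, 0, 0, -0.1, 0, 0, 0, 0, 0, 0, -0.06, 0, 0, 0, 0, 0, 0, 0, 0, 0, 0, 0, 0, 0]

```text
clock: 62.25
tool_pos: [0.4138, 0.0965, 0.0601]
tool_rot: [[0.979, -0.204, 0.004], [-0.204, -0.979, 0.001], [0.004, -0.002, -1.0]]
ft_force: [1.9, 1.1, 5.8]
opening: -0.0003
grip_force: 3.1
```

Call:
jog_arm:
  commands: [-0.08, 0, 0, 0, 0, 0, 0, -0.06, 0, 0, 0, 0, 0, 0, 0, 0, 0, 0, 0, 0, 0]

```text
clock: 62.55
tool_pos: [0.4087, 0.0974, 0.0601]
tool_rot: [[0.979, -0.204, 0.005], [-0.204, -0.979, 0.001], [0.004, -0.002, -1.0]]
ft_force: [2.8, -0.1, 6.5]
opening: 0.0003
grip_force: 3.1
```

Call:
jog_arm:
  commands: [-0.08, 0, 0, 0, 0, 0, 0, -0.06, 0, 0, 0, 0, 0, 0, 0, 0, 0, 0, 0, 0, 0]

```text
clock: 62.85
tool_pos: [0.4032, 0.0985, 0.0601]
tool_rot: [[0.979, -0.204, 0.005], [-0.204, -0.979, 0.001], [0.004, -0.002, -1.0]]
ft_force: [3.5, -0.4, 5.7]
opening: -0.0002
grip_force: 3.0
```

Call:
jog_arm:
  commands: [-0.06, 0, 0, 0, 0, 0, 0, -0.04, 0, 0, 0, 0, 0, 0, 0, 0, 0, 0, 0, 0, 0]

```text
clock: 63.15
tool_pos: [0.403, 0.0988, 0.0609]
tool_rot: [[0.979, -0.202, 0.012], [-0.202, -0.979, 0.0], [0.012, -0.003, -1.0]]
ft_force: [10.3, -5.6, 4.0]
opening: 0.0003
grip_force: 6.8
```

Call:
jog_arm:
  commands: [0, 0, -0.1, 0, 0, 0, 0, 0, 0, -0.4, 0, 0, 0, 0, 0, 0, -0.9, 0, 0, 0, 0, 0, 0, -0.6, 0, 0, 0, 0, -0.2, 0.5, 0, 0, 0, 0, 0, -0.3, 0.9, 0, 0, 0, 0, 0, -0.3, 0.9, 0, 0, 0, 0, 0, -0.3, 0.9, 0, 0, 0, 0, 0, -0.3, 0.9, 0, 0, 0, 0, 0, -0.3, 0.9, 0, 0, 0, 0, 0, -0.3, 0.9, 0, 0, 0, 0, 0, 0, 0, 0, 0, 0, 0, 0]

```text
clock: 64.35
tool_pos: [0.2678, -0.118, 0.1386]
tool_rot: [[0.977, -0.211, -0.003], [-0.211, -0.977, 0.001], [-0.003, -0.0, -1.0]]
ft_force: [0.1, 0.6, -0.2]
opening: 0.0002
grip_force: 0.0
```

```bash
python3 - <<'E'
from h import *
to([.4,.1,.1],-.209)
a=bot.capture("top");b=bot.capture("side")
print(find("top","tab_top",.1),find("side","tab_top",.1),find("side","fresh_square_c",.033),find("side","fresh_tall_c",.033))
A=cv2.resize(a[170:290,140:280],(400,343),interpolation=cv2.INTER_CUBIC);z=cv2.imread("pics/side0.png")
f=lambda m:cv2.resize(m[165:235,215:295],(400,350),interpolation=cv2.INTER_CUBIC)
cv2.imwrite("pics/end.png",np.hstack([f(z),f(b)]))
# difference vs initial around tab
for n,i,j,s in(("top",cv2.imread("pics/top0.png"),a,np.s_[180:275,145:270]),("side",z,b,np.s_[165:235,222:295])):
    d=cv2.absdiff(i,j)[s].max(2);print(n,(d>40).sum(),d.mean())
E
```

```text
t 64.35 tcp [ 0.2678 -0.118   0.1386] F [ 0.1  0.6 -0.2] open 0.00016603130466907862 0.0
shift units [ 2.08 -6.02  0.96] turn units [-0.    0.02 -0.03]
[(0.94, [239.0, 256.0], [0.41, 0.099]), (0.41, [209.0, 228.0], [0.478, 0.175])] [(0.77, [236.0, 193.0], [0.416, 0.084])] [] [(0.6, [279.0, 250.0], [0.512, -0.082]), (0.42, [298.0, 134.0], [0.659, 0.447]), (0.21, [226.0, 143.0], [0.411, 0.424])]
top 0 4.732884210526316
side 0 2.642074363992172
```

View pics/end.png

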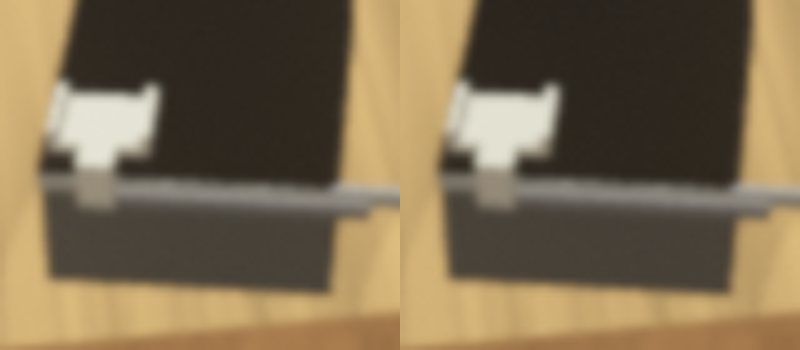

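The start and end pictures match: the cover is shut and the tab is up. I hand the job in.

```bash
python3 -c "
from plant import bot
print(bot.finish_job())"
```

```text
the job is handed in; nothing more can be done
None
```

The job is handed in at about 64 s of the 210 s limit, with no verdict returned. The fresh tall, squat and square jars stand in their bays, and the old tall and square jars stand on their twins' pads (there was no old squat jar). By the last pictures every jar was within 5 mm of its target and the cover is shut with its tab up.

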